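# Slide a control unit past the soldering stand into its test dock

## Task

Slide the open engine control unit flat across the mat, between the soldering-iron stand and the brass-wool tip cleaner without anything touching either, and into the mouth of the blue test dock, black connectors first. Push the yellow contact strip there fully home with the unit, gently: never more than 25 N on the unit. Do not lift the unit, keep the robot off the dock, and leave the multimeter alone.

Things in the scene. Friction and masses are not known exactly. Their poses are not given: they have to be found in the camera images.
- unit_center (a point): Control unit's centre, 15 mm above its underside; loose, 0.36-0.59 kg, 1-7 N to slide on the mat. Aluminium housing 84 (its x) x 110 (y) x 30 mm high, centred here, green board on top; black connector block 96 wide, 26 high juts 18 mm from the +x face (leading face 60 mm from centre). Too wide to grasp: push its flat sides. Its +x points roughly away from the robot.
- dock: Blue test dock, fixed. Origin: mouth centre, on the mat (2 mm above the table); its +x points inward, roughly away from the robot. Side rails 24 high, 118 mm apart inside; at the mouth, from 5 mm before the origin, they flare to 140 inside, 155 outside. Back wall 154 mm in. The unit goes in with its +x along dock +x; when home, its housing still juts 5 to 20 mm out of the mouth.
- strip (a joint): Yellow contact strip in the dock, 90 wide, 24 high, slides along dock +x: 0 = out (start), 0.008 m = home at a hard stop. Sliding it takes about 6 to 7 N, it stays where left, and at the stop resistance rises steeply. Its carrier's depth is not measured and differs each time: the strip's front face starts 75 to 87 mm inside the mouth, so home must be felt.
- stand: Soldering-iron stand, fixed: black base 80 x 80 x 22 mm with yellow sponge and wire coil, 76 mm high in all, within 0.1 rad of square to the world axes. Origin under its centre. Either this or the tip cleaner is the one farther from the robot; the gap between the two is about 155 to 205 mm along world x.
- tin: Brass-wool tip cleaner, fixed: round wooden cup 80 mm in diameter, brass curls up to 53 mm high. Origin under its centre.
- meter: Yellow multimeter lying on its back, loose, 170 (its x) by 82 by 36 mm, to the left of the dock mouth. Origin under its centre. Bystander.
Mind the look-alikes: they are no part of the job. Of the things that look like the stand, take the one that is nearest to the robot's base at the start. Several things look just like the part that bears unit_center: the one meant starts farthest to the robot's left.

How it is judged:
By the outcome, as a careful person would: the job done as asked, in the order asked, and still so for the second after the job is handed in, with the robot touching nothing.
It also fails if it takes over 72 s, if anything falls off the work surface, if the arm or the gripper's body presses on something with over 40 N, if the wrist force passes 120 N, or if a joint passes its speed limit or range.

## Robot

A 7-joint arm with a two-finger parallel gripper is mounted at the origin on the work surface. World frame = base frame: x ahead of the robot, y to its left, z up, the work surface at z = 0. Lengths are in m, angles in rad, forces in N, time in s.
With the tool pointing down it reaches from about 0.35 to 0.775 m from the base axis. Payload 3.1 kg.
Tool frame: the origin (TCP) lies at the centre of the arm's flange, where the gripper is bolted on; the fingertips stand 173 mm ahead of it and the grasp point (between the pads) lies 155 mm ahead of it; z points along the fingers, y is the direction in which the jaws open and shut (so a half turn about z gives the same grasp; the last joint's range is limited). The gripper opens to 85 mm and grips with 20 to 120 N. Pads are 22 mm wide; open, the fingers measure 114 mm over their backs; the gripper's body (76 mm by 85 mm) begins 54 mm behind the grasp point. The pads swing forward as they close: fully open they stand 13 mm farther back than shut.
Start: joints at [1.234, 0.311, 0.014, 1.512, -0.004, 1.319, -0.027], TCP at [0.16, -0.526, 0.405] pointing down, gripper open.
Joint ranges: [-2.7, 2.7], [-0.3, 1.91], [-1.27, 1.3], [0.12, 2.57], [-1.44, 4.58], [0.2, 2.03], [-3.05, 3.05]. Speed limits (rad/s): [2.79, 2.79, 3.14, 3.14, 3.14, 3.14, 3.14].

## Interface

Orientations are given as a rotation vector (axis times angle).
In Python, from station import ctrl, optics gives the robot as it stands.
- The arm moves only by the tool servo_tool, never from a script. Its argument "targets" is a list of rows, each a list of 5 numbers: the shift along the tool's x, y, z in m, then the turn about the tool's z in rad, then the closure, from -1 (fully open) to 1 (shut). In form: [[x, y, z, twist, claw], ...]. A call has 1 to 20 rows; each row is the pose to reach, as a shift and turn from the pose measured when the call began, along the tool's axes at that moment; what a row does not reach only later rows make up. A row lasts 1/8 s, in which the tool goes at most 62.5 mm and 10.7 degrees, less where a joint would pass 70% of its speed; a pose out of reach is approached as far as the arm can. A call with a gripper value outside its range is refused whole. The fingers move at their own pace and stop on an object; the grip force is fixed at half the most. Time passes only in rows, so rows that repeat a pose let the fingers close. It gives the time, the measured TCP pose, the force and the opening at its end, in the units of the state.
- ctrl.get_state(): the state, without advancing time (a new reading comes with each control period).
- optics.grab_frame(name): name is "scene" or "top"; returns (picture, depth): 384x512x3 uint8, red, green, blue; 384x512 float32, m along the optical axis (not along the pixel's ray), 0 where there is no reading.
- optics.camera_model(name): a dict with "mtx" (3x3 intrinsics, pixels), "xyz" and "attitude" of the camera in the world. Camera axes: x right, y up, looking along -z (the intrinsics and any distortion apply to the point x, -y, -z); pixel columns grow to the right and rows downward; lengths in m; the calibration is good to about 2 mm. A picture is of the moment at which its call begins. camera_model takes no time and is no camera call.
- ctrl.job_done(): hands the job in, once; it reports no verdict.
The state is a dict: "t": time; "joint_pos": joint angles; "dq": joint speeds; "joint_efforts": joint torques, N m; "tcp_pos": TCP position; "tcp_rot": TCP orientation; "contact_force": force on the tool from outside, world axes, zero at the start; "ft_torque": the same for the moment, N m; "width": finger opening in m.
Only numpy, scipy, OpenCV 4.12 (cv2) and the standard library are available. Lean on these libraries where they do the work, as an engineer would, in place of code of your own. Each camera call takes 0.05 s, during which the arm holds its last target.

## Working session

There is one attempt and no reset: what is moved stays moved. The work goes in short steps, Python scripts to look and compute and a tool call to move; the robot and the scene stay as the last step left them, time stands still between calls to the robot, and variables do not carry over. Pictures are saved under pics/ and viewed, and the job is handed in when it is done.

Besides the shell and the picture viewer there is one more tool, called after "Request:" as name([rows], argument=value, ...), one row to a line, values as JSON. servo_tool: Moves the arm, as the interface text tells. Its arguments: {"type":"object","properties":{"targets":{"type":"array","items":{"type":"array","items":{"type":"number"}}}},"required":["targets"]}

```bash
mkdir -p pics; ls; cat > h.py <<'E'
import numpy as np, cv2
from station import ctrl, optics
from scipy.spatial.transform import Rotation as R
def cam(n):
    m=optics.camera_model(n); a=np.array(m['attitude'])
    Rm=R.from_rotvec(a).as_matrix() if a.shape==(3,) else (a if a.shape==(3,3) else R.from_quat(a).as_matrix())
    return np.array(m['mtx']),np.array(m['xyz']),Rm,m
def px2w(n,u,v,z=None,d=None):
    K,t,Rm,m=cam(n)
    r=np.array([(u-K[0,2])/K[0,0],-(v-K[1,2])/K[1,1],-1.0])
    w=Rm@r
    s=d if d is not None else (z-t[2])/w[2]
    return t+s*w
def w2px(n,p):
    K,t,Rm,m=cam(n); c=Rm.T@(np.array(p)-t)
    return K[0,0]*c[0]/-c[2]+K[0,2], K[1,1]*(-c[1])/-c[2]+K[1,2]
def cloud(n,d):
    K,t,Rm,m=cam(n); v,u=np.mgrid[:d.shape[0],:d.shape[1]]
    r=np.stack([(u-K[0,2])/K[0,0],-(v-K[1,2])/K[1,1],-np.ones_like(u,float)],-1)
    return t+(r*d[...,None])@Rm.T
E
python3 - <<'E'
from h import *
for n in('scene','top'):
    p,d=optics.grab_frame(n); np.savez('f_'+n,p=p,d=d)
    cv2.imwrite(f'pics/{n}0.png',cv2.resize(p[...,::-1],(800,600),interpolation=cv2.INTER_CUBIC))
    print(optics.camera_model(n))
print(ctrl.get_state())
E
```

```text
pics
{'mtx': array([[434.22266487,   0.        , 255.67876447],
       [  0.        , 434.22266487, 189.7795957 ],
       [  0.        ,   0.        ,   1.        ]]), 'xyz': array([ 1.62878422, -0.6246913 ,  0.98481222]), 'attitude': array([0.79917041, 0.50846599, 1.07298917])}
{'mtx': array([[386.63086206,   0.        , 255.04357608],
       [  0.        , 386.63086206, 185.89212232],
       [  0.        ,   0.        ,   1.        ]]), 'xyz': array([ 0.37419618, -0.14467559,  1.23118395]), 'attitude': array([ 0.12388393, -0.133114  , -1.55506534])}
{'t': 0.1, 'joint_pos': array([ 1.23428993,  0.31165332,  0.01398958,  1.51288265, -0.00440135,
        1.31924433, -0.02720818]), 'dq': array([ 7.34265844e-04,  2.94020960e-05, -2.11451439e-03, -5.03427887e-03,
        1.99786136e-05, -6.61604307e-04,  1.37630374e-04]), 'joint_efforts': array([ 5.50109762e-04, -3.80851471e+01,  1.46613079e-01, -2.31241733e+01,
        1.22628247e-02,  8.19785229e-03, -2.47091094e-05]), 'tcp_pos': array([ 0.15975061, -0.52598624,  0.40373081]), 'tcp_rot': array([-3.10541225e+00, -4.61205199e-01,  6.33213704e-04]), 'contact_force': array([0.59904149, 0.37016029, 0.45075576]), 'ft_torque': array([-0.01065864,  0.0076503 ,  0.04688748]), 'width': 0.08548709193711809}
```

View pics/scene0.png

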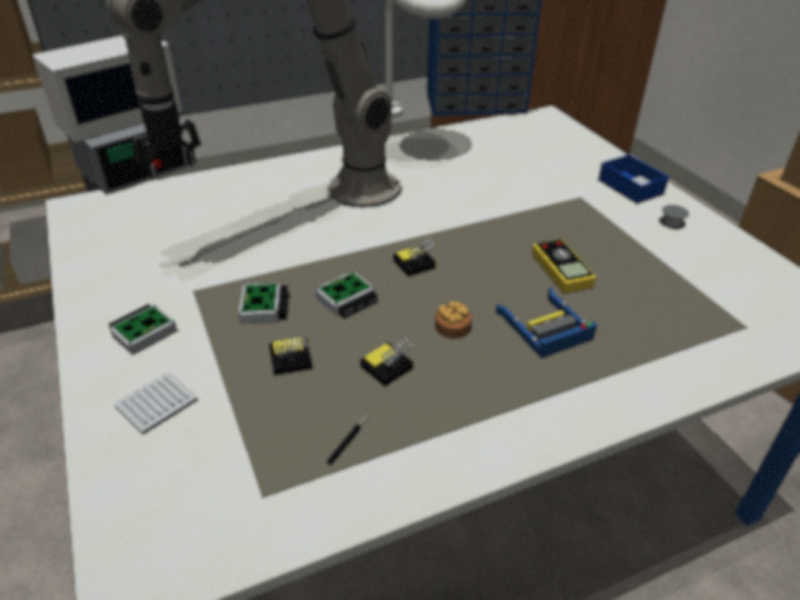

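View pics/top0.png

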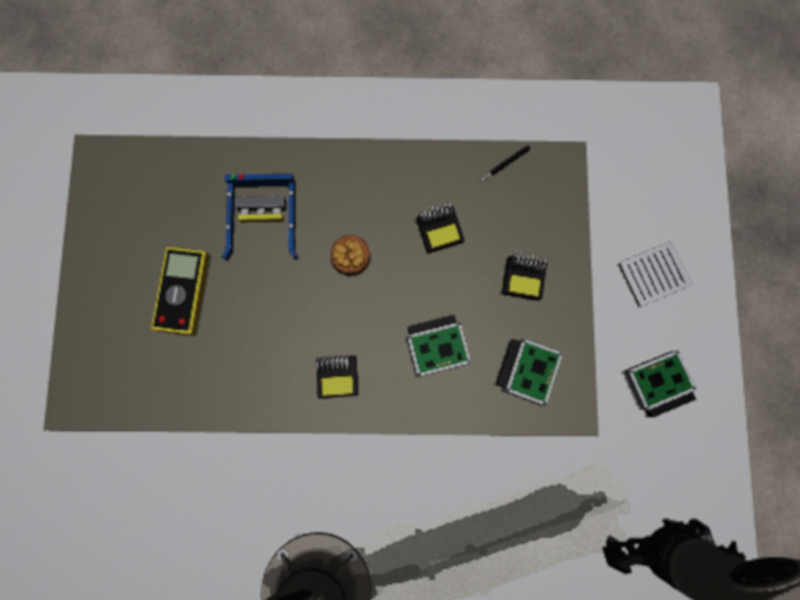

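The pictures show three units (top px, 800 scale): (438,347), (530,372) and (660,382). The farthest left is (438,347). There are three stands: (338,377), (525,277) and (440,228). The nearest to the base (318,580) is (338,377). The tin is at (350,255), the dock mouth at (260,255) and the meter at (180,290). Next I'll check these in close crops and measure them.

```bash
python3 - <<'E'
from h import *
f=np.load('f_top.npz');p=f['p'];d=f['d']
# crop x 130..320,y 100..270 -> in 512 px
c=p[100:270,100:320]
cv2.imwrite('pics/crop0.png',cv2.resize(c[...,::-1],(770,595),interpolation=cv2.INTER_CUBIC))
C=cloud('top',d); 
for n,(u,v) in dict(unit=(438,347),stand=(338,377),tin=(350,255),dockback=(260,178),mat=(262,300),st2=(525,277),u2=(530,372)).items():
    print(n,C[int(v*.64),int(u*.64)].round(3), d[int(v*.64),int(u*.64)])
E
```

```text
unit [ 0.46  -0.229  0.034] 1.1952058
stand [ 0.4   -0.033  0.033] 1.1856908
tin [ 0.64  -0.053  0.052] 1.2060242
dockback [0.803 0.137 0.047] 1.2367347
mat [0.554 0.131 0.005] 1.2375964
st2 [ 0.605 -0.406  0.031] 1.2232888
u2 [ 0.413 -0.411  0.034] 1.1889933
```

View pics/crop0.png

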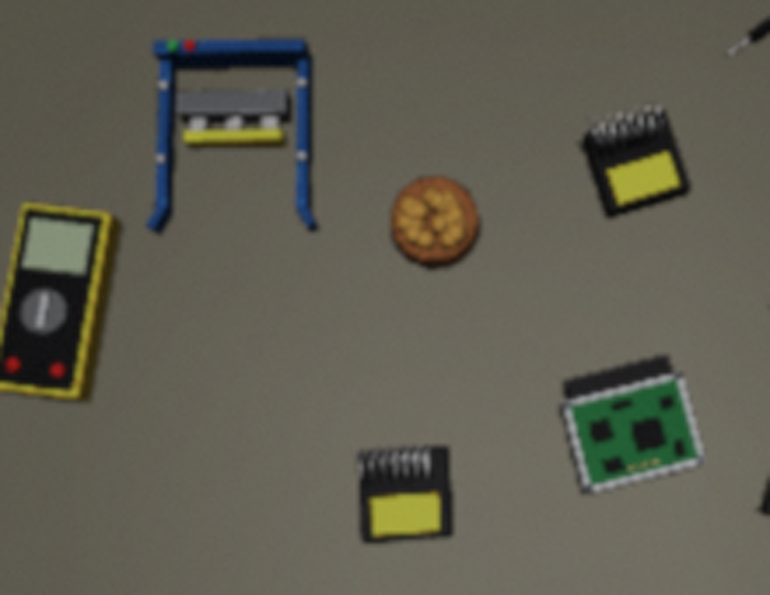

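```bash
cat >> h.py <<'E'
def cp(cx,cy,z,x0=100,y0=100,s=3.5): return px2w('top',x0+(cx+.5)/s-.5,y0+(cy+.5)/s-.5,z=z)
E
python3 - <<'E'
from h import *
f=np.load('f_top.npz');d=f['d'];C=cloud('top',d)
P=lambda l,z:np.array([cp(*q,z) for q in l])
U=P([(563,405),(683,375),(703,462),(585,493)],.032);print('unit',U.round(4).tolist(),U.mean(0),[np.linalg.norm(U[i]-U[i-1]).round(4) for i in range(4)])
e=U[0]-U[1]+U[3]-U[2];print('yaw',np.arctan2(e[1],e[0])-np.pi/2)
S=P([(361,453),(449,447),(451,536),(363,542)],.024);print('stand',S.round(4).tolist(),S.mean(0),[np.linalg.norm(S[i]-S[i-1]).round(4) for i in range(4)])
T=P([(391,222),(480,222),(435,178),(435,266)],.045);print('tin',T.round(4).tolist())
D=P([(173,80),(172,200),(296,80),(297,200),(155,228),(313,228),(149,226),(318,226)],.026);print('dock',D.round(4).tolist())
W=P([(154,45),(305,45)],.045);print('wall',W.round(4).tolist())
Y=P([(184,140),(283,138)],.026);print('strip',Y.round(4).tolist())
M=P([(22,205),(110,215),(78,398)],.036);print('meter',M.round(4).tolist())
# depth-based mat level
z=C[...,2];print('mat z',np.median(z[190:230,160:200]))
# depth-based footprints
def foot(u0,u1,v0,v1,zlo,zhi,name):
    q=C[v0:v1,u0:u1].reshape(-1,3);q=q[(q[:,2]>zlo)&(q[:,2]<zhi)];print(name,len(q),q.min(0).round(3),q.max(0).round(3));return q
foot(195,235,220,260,.015,.1,'stand');foot(205,245,145,180,.015,.1,'tin')
q=foot(255,305,198,245,.018,.1,'unit');print(cv2.minAreaRect((q[:,:2]*1000).astype(np.float32)))
foot(140,195,108,168,.015,.1,'dock')
E
```

```text
unit [[0.4801, -0.1686, 0.032], [0.5081, -0.2753, 0.032], [0.4312, -0.2925, 0.032], [0.403, -0.1886, 0.032]] [ 0.45558667 -0.2312579   0.032     ] [np.float64(0.0797), np.float64(0.1103), np.float64(0.0788), np.float64(0.1077)]
yaw 0.2612851099516529
stand [[0.436, 0.01, 0.024], [0.4422, -0.0679, 0.024], [0.3644, -0.0714, 0.024], [0.3583, 0.0057, 0.024]] [ 0.4002293  -0.03088965  0.024     ] [np.float64(0.0778), np.float64(0.0781), np.float64(0.0779), np.float64(0.0773)]
tin [[0.6413, -0.0127, 0.045], [0.6423, -0.0924, 0.045], [0.6824, -0.0511, 0.045], [0.6016, -0.0531, 0.045]]
dock [[0.7775, 0.1952, 0.026], [0.6635, 0.1897, 0.026], [0.7791, 0.0814, 0.026], [0.665, 0.0758, 0.026], [0.6372, 0.2037, 0.026], [0.6391, 0.0602, 0.026], [0.639, 0.2092, 0.026], [0.641, 0.0557, 0.026]]
wall [[0.8043, 0.2091, 0.045], [0.8062, 0.071, 0.045]]
strip [[0.7202, 0.1819, 0.026], [0.7234, 0.0911, 0.026]]
meter [[0.6547, 0.3219, 0.036], [0.6465, 0.242, 0.036], [0.4808, 0.2597, 0.036]]
mat z 0.0032698936240403986
stand 677 [ 0.36  -0.073  0.017] [0.443 0.01  0.087]
tin 500 [ 0.609 -0.09   0.015] [ 0.688 -0.013  0.06 ]
unit 1145 [ 0.405 -0.294  0.018] [ 0.527 -0.17   0.044]
((467.3564147949219, -230.10629272460938), (102.82334899902344, 110.24534606933594), 15.02949333190918)
dock 1101 [0.638 0.057 0.015] [0.812 0.21  0.056]
```

```bash
python3 - <<'E'
from h import *
f=np.load('f_top.npz');p=f['p'].astype(int);d=f['d'];C=cloud('top',d)
c=f['p'][105:170,135:205]
cv2.imwrite('pics/dock0.png',cv2.resize(c[...,::-1],None,fx=8,fy=8,interpolation=cv2.INTER_CUBIC))
bl=(p[...,2]>p[...,0]+25)&(p[...,2]>50)
m=np.zeros_like(bl);m[105:175,135:205]=1;bl&=m
v,u=np.nonzero(bl);K,t,Rm,_=cam('top')
def ray(z): return np.array([px2w('top',a,b,z=z) for a,b in zip(u,v)])
Q=ray(.026)
for nm,s in dict(L=(Q[:,1]>.16),R=(Q[:,1]<.11)).items():
    q=Q[s&(Q[:,0]>.67)&(Q[:,0]<.775)]
    l=cv2.fitLine(q[:,:2].astype(np.float32),cv2.DIST_HUBER,0,.01,.01).ravel();print(nm,l, np.arctan2(l[1],l[0]),len(q))
Q=ray(.045);q=Q[(Q[:,0]>.785)]
l=cv2.fitLine(q[:,:2].astype(np.float32),cv2.DIST_HUBER,0,.01,.01).ravel();print('W',l,np.arctan2(-l[0],l[1]))
ye=(p[...,0]>p[...,2]+50)&(p[...,1]>100);m[:]=0;m[125:150,145:190]=1;ye&=m
v,u=np.nonzero(ye);Q=ray(.026);l=cv2.fitLine(Q[:,:2].astype(np.float32),cv2.DIST_HUBER,0,.01,.01).ravel();print('Y',l,np.arctan2(-l[0],l[1]),Q.min(0),Q.max(0))
print('rot K',R.from_matrix(Rm).as_euler('xyz'))
f=np.load('f_scene.npz');c=f['p'][160:240,300:400]
cv2.imwrite('pics/dock1.png',cv2.resize(c[...,::-1],None,fx=7,fy=7,interpolation=cv2.INTER_CUBIC))
E
```

```text
L [0.99999386 0.00350521 0.72354436 0.20106581] 0.0035052148 102
R [0.9989591  0.04561452 0.7236038  0.07340304] 0.045630354 93
W [ 0.02302737 -0.9997348   0.8033443   0.13167828] -3.1185634
Y [ 0.01786395 -0.99984044  0.7264058   0.12982509] -3.1237278 [0.71908501 0.09284792 0.026     ] [0.73023281 0.18286591 0.026     ]
rot K [ 0.16387278 -0.00683331 -1.55943193]
```

View pics/dock0.png

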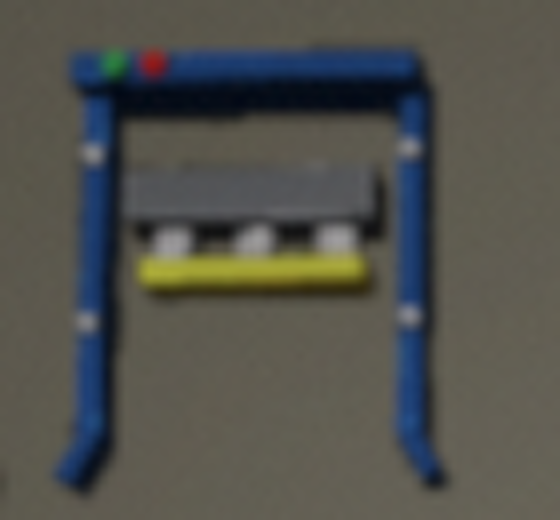

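View pics/dock1.png

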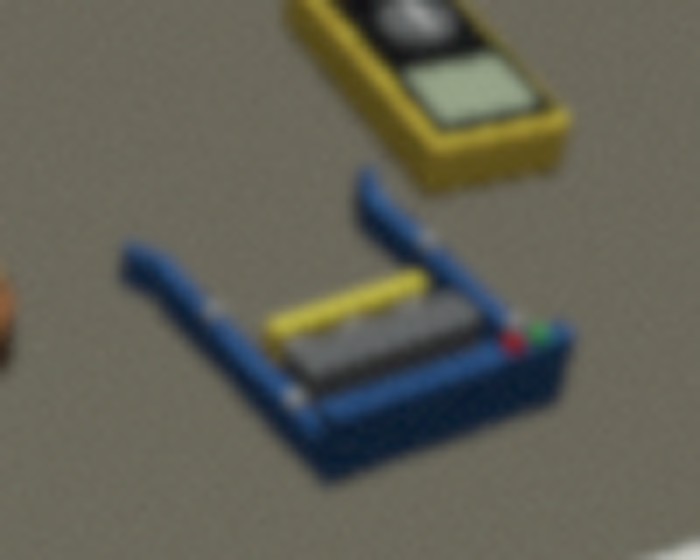

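```bash
python3 - <<'E'
from h import *
P=lambda l,z:np.array([cp(*q,z,135,105,8) for q in l])
A=P([(93,153),(87,321),(410,148),(411,315)],.026);print(A.round(4).tolist())
for i in(0,2): e=A[i]-A[i+1];print(np.arctan2(e[1],e[0]))
for i in(0,1): e=A[i]-A[i+2];print(np.arctan2(-e[0],e[1]),np.linalg.norm(e))
B=P([(74,55),(415,52)],.045);e=B[0]-B[1];print('wall',np.arctan2(-e[0],e[1]),np.linalg.norm(e),B)
B=P([(142,287),(365,289)],.026);e=B[0]-B[1];print('strip',np.arctan2(-e[0],e[1]),np.linalg.norm(e),B)
B=P([(128,168),(375,168)],.03);e=B[0]-B[1];print('carr',np.arctan2(-e[0],e[1]),np.linalg.norm(e),B)
B=P([(75,490),(435,486)],.026);e=B[0]-B[1];print('flare',np.arctan2(-e[0],e[1]),np.linalg.norm(e),B)
# scene cam
P=lambda l,z:np.array([px2w('scene',300+(a+.5)/7-.5,160+(b+.5)/7-.5,z=z) for a,b in l])
A=P([(520,322),(429,240),(295,398),(212,308)],.026);print(A.round(4).tolist())
for i in(0,2): e=A[i]-A[i+1];print(np.arctan2(e[1],e[0]))
for i in(0,1): e=A[i]-A[i+2];print(np.arctan2(-e[0],e[1]),np.linalg.norm(e))
B=P([(568,327),(325,423)],.045);e=B[0]-B[1];print('wall',np.arctan2(-e[0],e[1]),np.linalg.norm(e),B)
B=P([(425,272),(270,322)],.026);e=B[0]-B[1];print('strip',np.arctan2(-e[0],e[1]),np.linalg.norm(e),B)
E
```

```text
[[0.7734, 0.2043, 0.026], [0.7032, 0.2027, 0.026], [0.7772, 0.0762, 0.026], [0.7074, 0.0729, 0.026]]
0.022975011065768977
0.04627069528449876
0.030121375864088886 0.128162210782867
0.03241414753132584 0.129792968289916
wall 0.023123253678239215 0.136433883672056 [[0.8078509  0.20871999 0.045     ]
 [0.81100542 0.07232258 0.045     ]]
strip 0.00405206249643518 0.08955842764326086 [[0.71760176 0.18141861 0.026     ]
 [0.71796466 0.09186092 0.026     ]]
carr 0.013618734308343487 0.09947883774207654 [[0.76596173 0.18868125 0.03      ]
 [0.76731647 0.08921163 0.03      ]]
flare 0.024249494084045416 0.14292287408766643 [[0.63387714 0.20344669 0.026     ]
 [0.6373426  0.06056583 0.026     ]]
[[0.7713, 0.2073, 0.026], [0.7006, 0.2033, 0.026], [0.7744, 0.0764, 0.026], [0.7025, 0.0752, 0.026]]
0.0554474995077973
0.017214404517897554
0.023963705090246864 0.13085887645593805
0.014227183847625904 0.12815322782539165
wall 0.07586553939309978 0.1442097472697871 [[0.80039248 0.20958368 0.045     ]
 [0.81132254 0.06578874 0.045     ]]
strip 0.01972049334196296 0.09136515661659438 [[0.72092198 0.18687142 0.026     ]
 [0.72272363 0.09552402 0.026     ]]
```

```bash
cat >> h.py <<'E'
def go(x,y,z,yaw):
    s=ctrl.get_state();Rt=R.from_rotvec(s['tcp_rot']).as_matrix()
    dl=Rt.T@(np.array([x,y,z])-s['tcp_pos'])
    cy=np.arctan2(Rt[1,0],Rt[0,0]);tw=-(((yaw-cy)+np.pi)%(2*np.pi)-np.pi)
    print('t',round(s['t'],2),'pos',s['tcp_pos'].round(4),'yaw',round(cy,3),'F',s['contact_force'].round(2),'w',round(s['width'],4),'-> shift',dl.round(4),'twist',round(tw,3));return s
E
python3 -c "
from h import *
s=go(.385,-.25,.404,.26);go(.385,-.25,.178,.26)"
```

```text
t 0.1 pos [ 0.1598 -0.526   0.4037] yaw 0.295 F [0.6  0.37 0.45] w 0.0855 -> shift [ 2.957e-01 -1.986e-01  1.000e-04] twist 0.035
t 0.1 pos [ 0.1598 -0.526   0.4037] yaw 0.295 F [0.6  0.37 0.45] w 0.0855 -> shift [ 0.2958 -0.1981  0.2261] twist 0.035
```

Request:
servo_tool([
  [0.05,-0.033,0,0.01,-0.4],
  [0.1,-0.066,0,0.02,-0.4],
  [0.15,-0.1,0,0.03,-0.4],
  [0.2,-0.133,0,0.035,-0.4],
  [0.25,-0.166,0,0.035,-0.4],
  [0.296,-0.198,0,0.035,-0.4],
  [0.296,-0.198,0.05,0.035,-0.4],
  [0.296,-0.198,0.1,0.035,-0.4],
  [0.296,-0.198,0.15,0.035,-0.4],
  [0.296,-0.198,0.18,0.035,-0.4],
  [0.296,-0.198,0.18,0.035,-0.4],
])

```text
t: 1.48
tcp_pos: [0.3838, -0.2493, 0.2217]
tcp_rot: [-3.108, -0.406, 0.009]
contact_force: [-0.5, -0.1, -0.1]
width: 0.0602
```

```bash
cat > look.py <<'E'
import sys
from h import *
tag=sys.argv[1];x0,y0,w,h=map(int,sys.argv[2:6]);cam_=sys.argv[6] if len(sys.argv)>6 else 'top'
p,d=optics.grab_frame(cam_);np.savez('last_'+cam_,p=p,d=d)
s=min(770/w,590/h);cv2.imwrite(f'pics/{tag}.png',cv2.resize(p[y0:y0+h,x0:x0+w][...,::-1],None,fx=s,fy=s,interpolation=cv2.INTER_CUBIC));print('scale',s)
E
python3 look.py a1 180 180 160 120; python3 look.py a2 120 140 180 130 scene; python3 -c "
from h import *
go(.385,-.25,.178,.26)"
```

```text
scale 4.8125
scale 4.277777777777778
t 1.57 pos [ 0.3857 -0.2504  0.2247] yaw 0.26 F [-0.02 -0.62  1.38] w 0.0598 -> shift [-0.0006 -0.0004  0.0467] twist -0.0
```

View pics/a1.png

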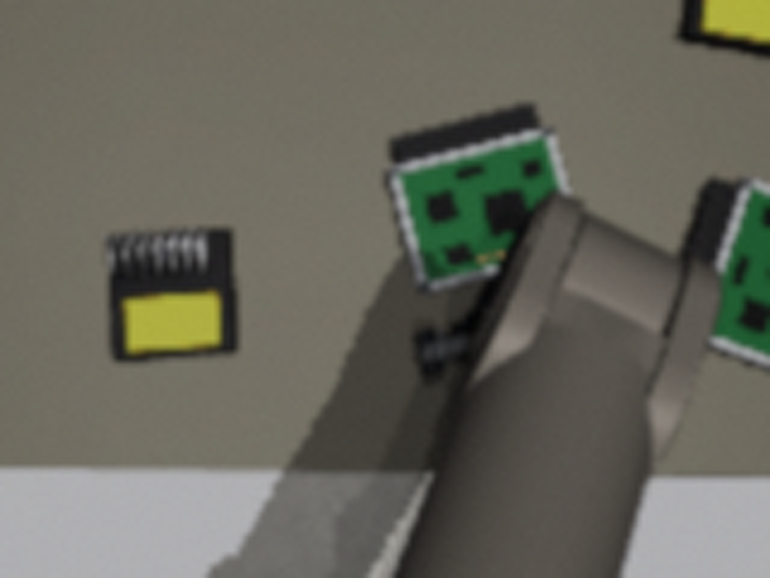

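View pics/a2.png

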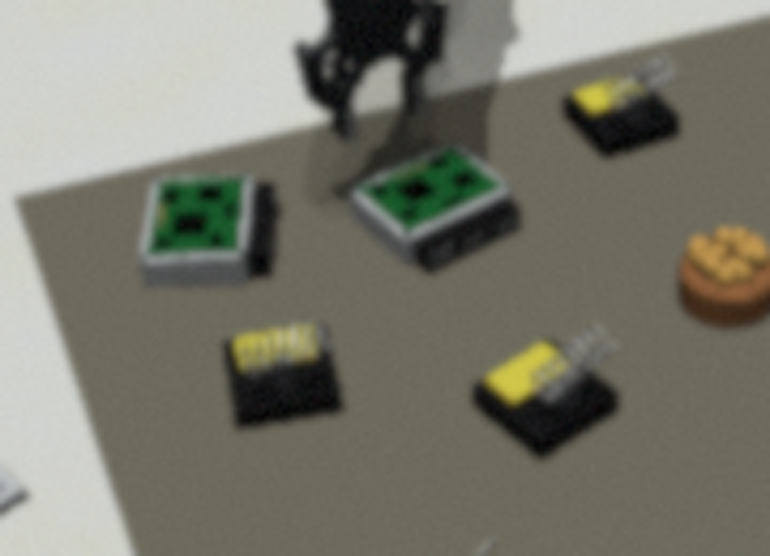

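The unit is untouched, and the fingers are just behind its rear face. I'll lower them and advance to contact.

Request:
servo_tool([
  [0,0,0.02,0,-0.4],
  [0,0,0.035,0,-0.4],
  [0,0,0.047,0,-0.4],
  [0.005,0,0.047,0,-0.4],
  [0.01,0,0.047,0,-0.4],
  [0.014,0,0.047,0,-0.4],
  [0.018,0,0.047,0,-0.4],
  [0.021,0,0.047,0,-0.4],
  [0.024,0,0.047,0,-0.4],
])

```text
t: 2.7
tcp_pos: [0.4079, -0.2444, 0.1776]
tcp_rot: [-3.113, -0.406, 0.004]
contact_force: [-3.6, -0.4, 2.4]
width: 0.0599
```

```bash
python3 look.py b1 180 180 160 120; python3 look.py b2 120 140 180 130 scene; python3 -c "
from h import *
go(.385,-.25,.178,.26)"
```

```text
scale 4.8125
scale 4.277777777777778
t 2.8 pos [ 0.4083 -0.2443  0.1776] yaw 0.259 F [-2.06 -0.41  1.73] w 0.0599 -> shift [-0.024  -0.0005 -0.0004] twist -0.001
```

View pics/b2.png

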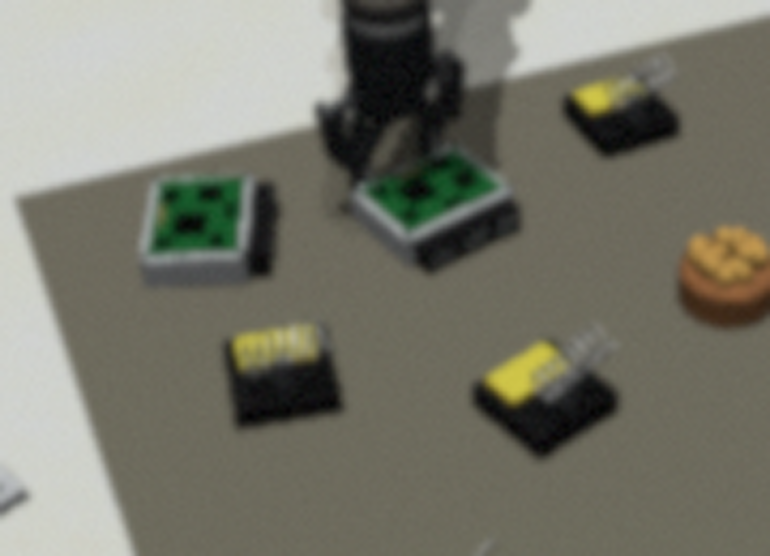

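Request:
servo_tool([
  [0.003,0,0,0.01,-0.4],
  [0.006,0,0,0.025,-0.4],
  [0.009,0,0,0.04,-0.4],
  [0.012,0,0,0.055,-0.4],
  [0.015,0,0,0.07,-0.4],
  [0.018,0,0,0.085,-0.4],
  [0.021,0,0,0.1,-0.4],
  [0.024,0,0,0.115,-0.4],
  [0.027,0,0,0.13,-0.4],
])

```text
t: 3.92
tcp_pos: [0.4346, -0.2373, 0.1775]
tcp_rot: [-3.133, -0.201, 0.003]
contact_force: [-1.3, -0.4, -0.8]
width: 0.0597
```

```bash
python3 look.py c1 180 180 160 120;  python3 -c "
from h import *
go(.4605,-.2305,.178,0)"
```

```text
scale 4.8125
t 3.98 pos [ 0.435  -0.2372  0.1776] yaw 0.128 F [-0.14 -0.99 -1.52] w 0.0595 -> shift [ 0.0261 -0.0034 -0.0004] twist 0.128
```

View pics/c1.png

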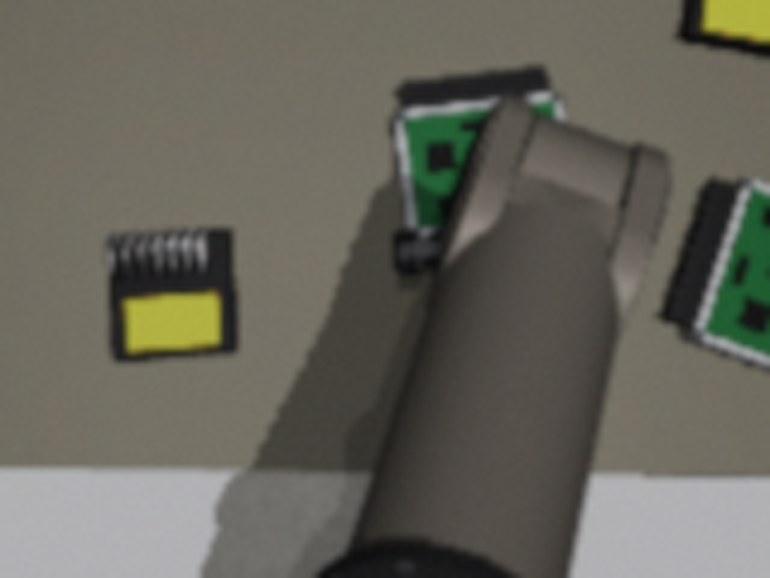

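It's following: the unit's front edge in the picture now tilts about 0.13 rad. I'll continue to yaw 0.

Request:
servo_tool([
  [0.003,0,0,0.015,-0.4],
  [0.006,-0.001,0,0.03,-0.4],
  [0.009,-0.001,0,0.045,-0.4],
  [0.012,-0.002,0,0.06,-0.4],
  [0.015,-0.002,0,0.075,-0.4],
  [0.018,-0.003,0,0.09,-0.4],
  [0.021,-0.003,0,0.105,-0.4],
  [0.024,-0.003,0,0.12,-0.4],
  [0.027,-0.003,0,0.128,-0.4],
  [0.027,-0.003,0,0.128,-0.4],
  [0.01,-0.003,0,0.128,-0.4],
  [0,-0.003,0,0.128,-0.4],
  [0,-0.003,-0.04,0.128,-0.4],
  [0,-0.003,-0.09,0.128,-0.4],
])

```text
t: 5.72
tcp_pos: [0.4345, -0.2343, 0.268]
tcp_rot: [-3.139, -0.0, 0.002]
contact_force: [1.1, -0.2, -0.6]
width: 0.0603
```

```bash
python3 look.py d1 180 150 160 120; python3 look.py d2 120 140 180 130 scene;  python3 -c "
from h import *
go(.51,-.33,.25,np.pi/2)"
```

```text
scale 4.8125
scale 4.277777777777778
t 5.83 pos [ 0.4378 -0.2356  0.2735] yaw 0.0 F [ 1.52 -0.72 -0.45] w 0.0598 -> shift [0.0719 0.0943 0.0248] twist -1.57
```

View pics/d1.png

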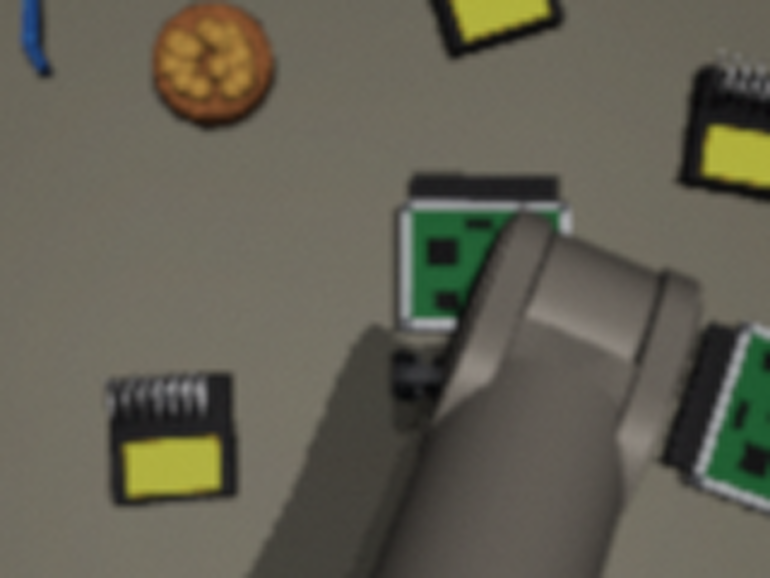

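View pics/d2.png

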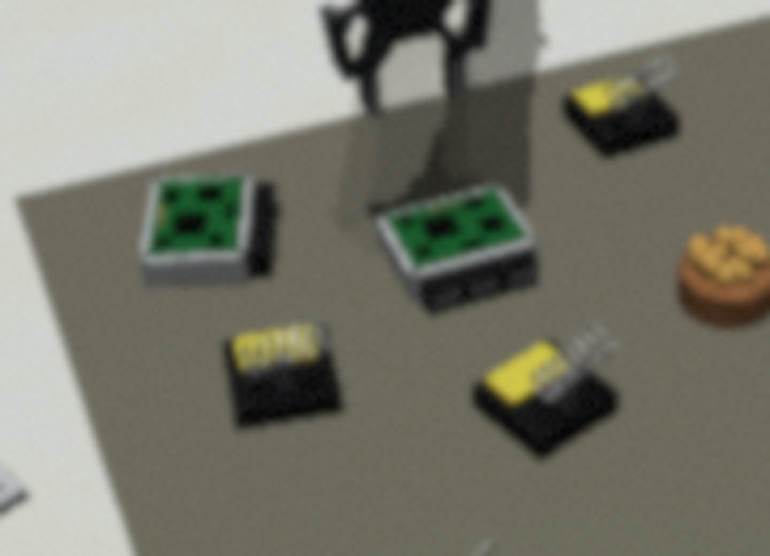

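```bash
python3 - <<'E'
from h import *
for q,z in [((402,206),.032),((570,203),.032),((399,328),.032),((412,176),.028),((557,176),.028),((110,380),.024),((232,375),.024),((234,493),.024),((212,124),.04),((212,62),.05)]: print(q,cp(*q,z,180,150,4.8125).round(4))
p=np.load('last_scene.npz')['p']
for q,z in [((382,214),.032),((505,188),.032),((535,242),.032),((418,275),.032)]: print(q,px2w('scene',120+q[0]/4.278-.4,140+q[1]/4.278-.4,z=z).round(4))
C=cloud('top',np.load('last_top.npz')['d']);q=C[180:225,255:300].reshape(-1,3);q=q[(q[:,2]>.015)&(q[:,2]<.05)];print(q.min(0),q.max(0))
E
```

```text
(402, 206) [ 0.5522 -0.1762  0.032 ]
(570, 203) [ 0.5555 -0.2858  0.032 ]
(399, 328) [ 0.4727 -0.1749  0.032 ]
(412, 176) [ 0.5727 -0.1827  0.028 ]
(557, 176) [ 0.5739 -0.2778  0.028 ]
(110, 380) [0.4376 0.0111 0.024 ]
(232, 375) [ 0.4417 -0.0675  0.024 ]
(234, 493) [ 0.3666 -0.0705  0.024 ]
(212, 124) [ 0.6035 -0.0518  0.04  ]
(212, 62) [ 0.6425 -0.0516  0.05  ]
(382, 214) [ 0.4732 -0.2804  0.032 ]
(505, 188) [ 0.481  -0.1744  0.032 ]
(535, 242) [ 0.5567 -0.1791  0.032 ]
(418, 275) [ 0.5578 -0.2799  0.032 ]
[ 0.47338902 -0.28566412  0.01753058] [ 0.57474394 -0.17876951  0.04098489]
```

Request:
servo_tool([
  [0.01,0.02,0,-0.17,-0.1],
  [0.02,0.04,0,-0.34,-0.1],
  [0.03,0.06,0,-0.51,-0.1],
  [0.04,0.07,0,-0.68,-0.1],
  [0.055,0.08,0,-0.85,-0.1],
  [0.065,0.08,0,-1.02,-0.1],
  [0.077,0.08,0,-1.19,-0.1],
  [0.077,0.08,0,-1.36,-0.1],
  [0.077,0.08,0,-1.53,-0.1],
  [0.077,0.08,0,-1.57,-0.1],
  [0.077,0.08,0,-1.57,-0.1],
])

```text
t: 7.2
tcp_pos: [0.5149, -0.3157, 0.2746]
tcp_rot: [2.216, 2.21, 0.009]
contact_force: [-0.9, -0.1, 0.5]
width: 0.047
```

```bash
python3 look.py e1 180 150 160 120; python3 -c "
from h import *
s=go(.515,-.315,.182,np.pi/2);print(s['joint_pos'].round(2))"
```

```text
scale 4.8125
t 7.25 pos [ 0.5148 -0.3156  0.2747] yaw 1.568 F [-0.2   0.28  0.32] w 0.0471 -> shift [ 0.0011 -0.001   0.0927] twist -0.002
[ 0.84  0.56 -0.47  1.53  0.27  1.1   0.31]
```

View pics/e1.png

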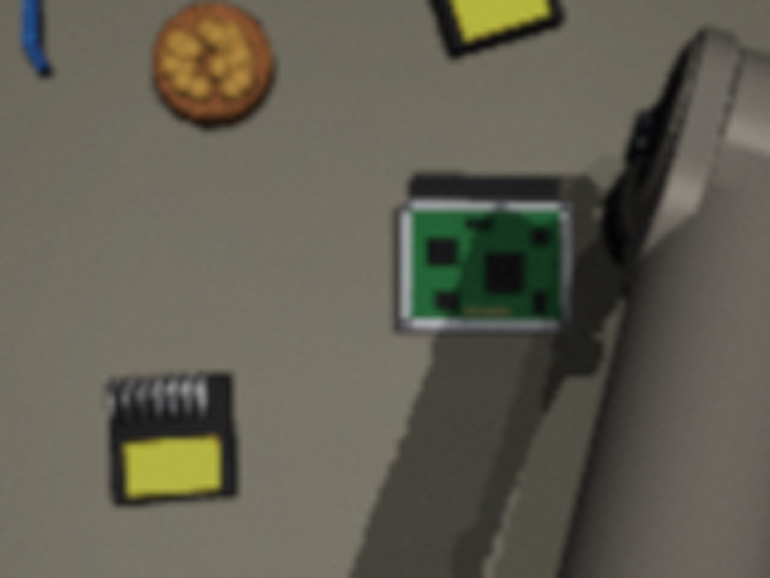

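Request:
servo_tool([
  [0,0,0.04,0,-0.1],
  [0,0,0.075,0,-0.1],
  [0,0,0.093,0,-0.1],
  [0,0,0.093,0,-0.1],
  [0.005,0,0.093,0,-0.1],
  [0.01,0,0.093,0,-0.1],
  [0.013,0,0.093,0,-0.1],
  [0.016,0,0.093,0,-0.1],
  [0.019,0,0.093,0,-0.1],
  [0.022,0,0.093,0,-0.1],
  [0.025,0,0.093,0,-0.1],
  [0.028,0,0.093,0,-0.1],
  [0.031,0,0.093,0,-0.1],
  [0.034,0,0.093,0,-0.1],
  [0.037,0,0.093,0,-0.1],
  [0.04,0,0.093,0,-0.1],
])

```text
t: 9.25
tcp_pos: [0.5162, -0.276, 0.1816]
tcp_rot: [2.215, 2.21, 0.009]
contact_force: [0.6, -2.1, 0.5]
width: 0.0469
```

```bash
python3 look.py f1 180 150 160 120; python3 -c "
from h import *
s=go(.515,-.315,.182,np.pi/2)"
```

```text
scale 4.8125
t 9.3 pos [ 0.5162 -0.2754  0.1816] yaw 1.569 F [ 0.01 -1.91  0.52] w 0.0469 -> shift [-0.0396 -0.0012 -0.0002] twist -0.002
```

View pics/f1.png

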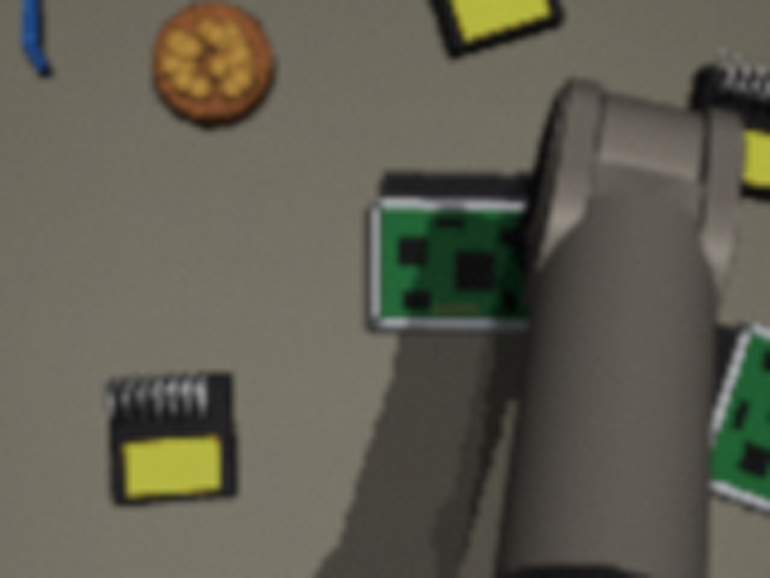

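Request:
servo_tool([
  [0.004,0,0,0,-0.1],
  [0.01,0,0,0,-0.1],
  [0.016,0,0,0,-0.1],
  [0.022,0,0,0,-0.1],
  [0.028,0,0,0,-0.1],
  [0.034,0,0,0,-0.1],
  [0.04,0,0,0,-0.1],
  [0.046,0,0,0,-0.1],
  [0.052,0,0,0,-0.1],
  [0.057,0,0,0,-0.1],
  [0.061,0,0,0,-0.1],
  [0.064,0,0,0,-0.1],
])

```text
t: 10.8
tcp_pos: [0.5164, -0.2111, 0.1814]
tcp_rot: [2.215, 2.211, 0.009]
contact_force: [-0.0, -4.0, 3.4]
width: 0.0469
```

```bash
python3 look.py g1 160 140 160 120; python3 -c "
from h import *
s=go(.515,-.315,.182,np.pi/2)"
```

```text
scale 4.8125
t 10.85 pos [ 0.5164 -0.2106  0.1814] yaw 1.57 F [ 0.17 -2.72  1.74] w 0.0473 -> shift [-0.1044 -0.0013 -0.0003] twist -0.001
```

View pics/g1.png

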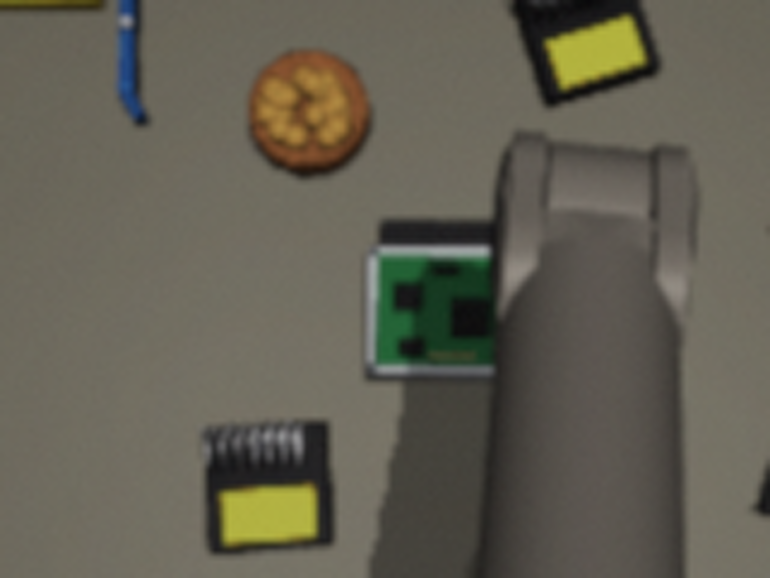

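The unit sits centred in the gap: connector at row 220, rear at row 377, tin bottom at 175 and stand top at 423. I'll keep pushing.

Request:
servo_tool([
  [0.004,0,0,0,-0.1],
  [0.01,0,0,0,-0.1],
  [0.016,0,0,0,-0.1],
  [0.022,0,0,0,-0.1],
  [0.028,0,0,0,-0.1],
  [0.034,0,0,0,-0.1],
  [0.04,0,0,0,-0.1],
  [0.046,0,0,0,-0.1],
  [0.052,0,0,0,-0.1],
  [0.058,0,0,0,-0.1],
  [0.064,0,0,0,-0.1],
  [0.07,0,0,0,-0.1],
  [0.076,0,0,0,-0.1],
  [0.081,0,0,0,-0.1],
  [0.085,0,0,0,-0.1],
  [0.088,0,0,0,-0.1],
])

```text
t: 12.85
tcp_pos: [0.5165, -0.1224, 0.181]
tcp_rot: [2.214, 2.212, 0.01]
contact_force: [0.0, -3.8, 3.5]
width: 0.0471
```

```bash
python3 look.py g2 140 140 160 120; python3 -c "
from h import *
s=go(.515,.068,.182,np.pi/2)"
```

```text
scale 4.8125
t 12.9 pos [ 0.5165 -0.1219  0.181 ] yaw 1.57 F [ 0.06 -2.96  3.21] w 0.047 -> shift [ 0.1899 -0.0016 -0.0017] twist -0.001
```

View pics/g2.png

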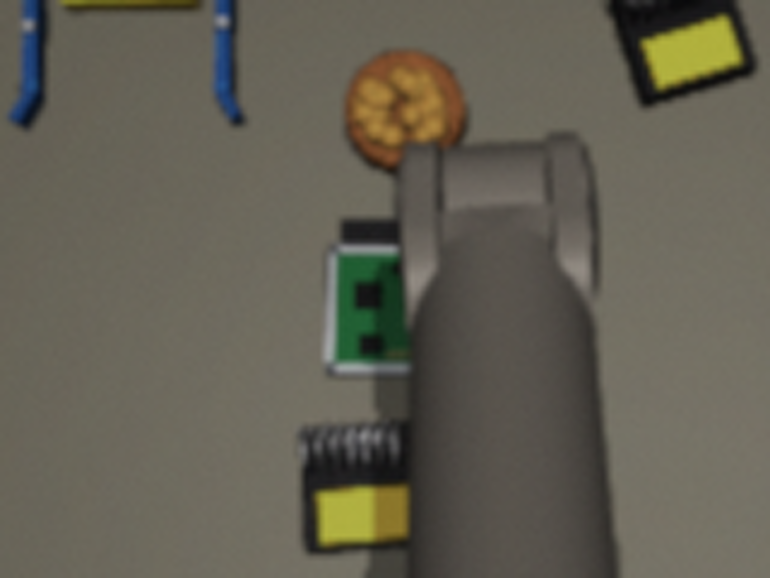

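Request:
servo_tool([
  [0.004,0,0,0,-0.1],
  [0.01,0,0,0,-0.1],
  [0.016,0,-0.001,0,-0.1],
  [0.022,0,-0.001,0,-0.1],
  [0.028,0,-0.001,0,-0.1],
  [0.034,0,-0.001,0,-0.1],
  [0.04,0,-0.001,0,-0.1],
  [0.046,0,-0.001,0,-0.1],
  [0.052,0,-0.001,0,-0.1],
  [0.058,0,-0.001,0,-0.1],
  [0.064,0,-0.001,0,-0.1],
  [0.07,0,-0.001,0,-0.1],
  [0.076,0,-0.001,0,-0.1],
  [0.082,0,-0.001,0,-0.1],
  [0.088,0,-0.001,0,-0.1],
  [0.093,0,-0.001,0,-0.1],
  [0.097,0,-0.001,0,-0.1],
  [0.1,0,-0.001,0,-0.1],
])

```text
t: 15.15
tcp_pos: [0.5167, -0.0218, 0.1818]
tcp_rot: [2.214, 2.212, 0.01]
contact_force: [0.0, -2.7, 0.4]
width: 0.0466
```

```bash
python3 look.py g3 120 140 160 120; python3 -c "
from h import *
s=go(.515,.068,.182,np.pi/2)"
```

```text
scale 4.8125
t 15.2 pos [ 0.5166 -0.0213  0.1818] yaw 1.571 F [-0.45 -1.84  0.08] w 0.047 -> shift [ 0.0893 -0.0017 -0.0005] twist -0.0
```

View pics/g3.png

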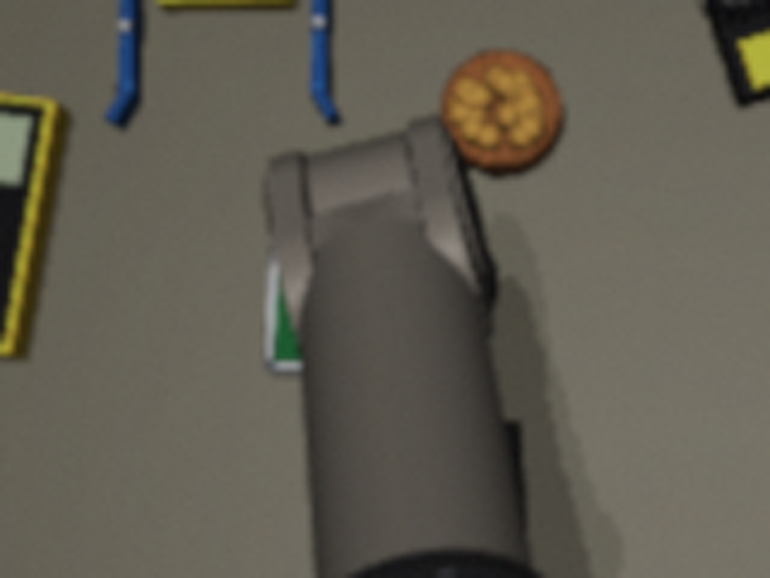

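Request:
servo_tool([
  [0.004,0,0,0,-0.1],
  [0.01,0,0,0,-0.1],
  [0.016,0,0,0,-0.1],
  [0.022,0,0,-0.003,-0.1],
  [0.028,0,0,-0.006,-0.1],
  [0.034,0,0,-0.009,-0.1],
  [0.04,0,0,-0.012,-0.1],
  [0.046,0,0,-0.015,-0.1],
  [0.052,0,0,-0.018,-0.1],
  [0.058,0,0,-0.021,-0.1],
  [0.064,0,0,-0.024,-0.1],
  [0.07,0,0,-0.027,-0.1],
  [0.075,0,0,-0.027,-0.1],
  [0.079,0,0,-0.027,-0.1],
  [0.082,0,0,-0.027,-0.1],
  [0.084,0,0,-0.027,-0.1],
  [0.084,0,0,-0.027,-0.1],
])

```text
t: 17.32
tcp_pos: [0.5166, 0.0631, 0.1814]
tcp_rot: [2.184, 2.243, 0.011]
contact_force: [-0.2, -2.7, 1.0]
width: 0.0471
```

```bash
python3 look.py g4 120 120 160 120;python3 look.py g5 240 130 180 130 scene; python3 -c "
from h import *
s=go(.515,.068,.182,np.pi/2)"
```

```text
scale 4.8125
scale 4.277777777777778
t 17.43 pos [0.5166 0.0631 0.1814] yaw 1.598 F [ 0.59 -2.09  2.63] w 0.047 -> shift [ 0.005  -0.0014 -0.0006] twist 0.027
```

View pics/g4.png

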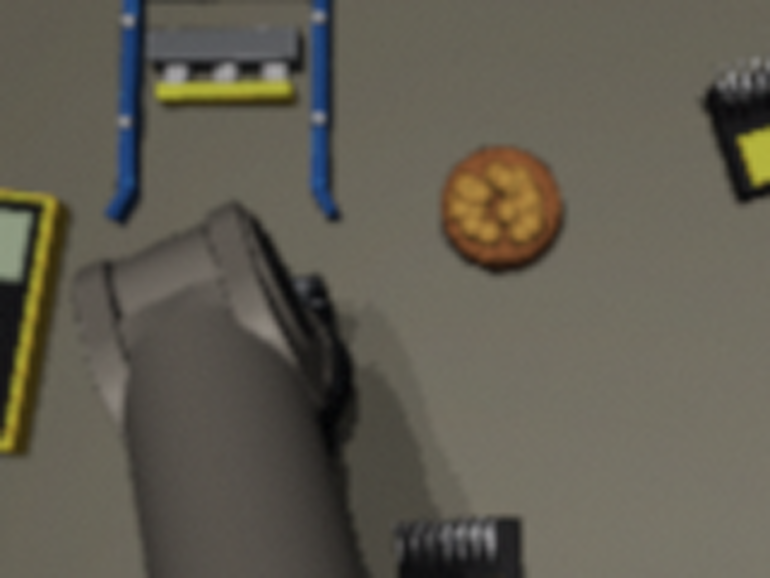

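View pics/g5.png

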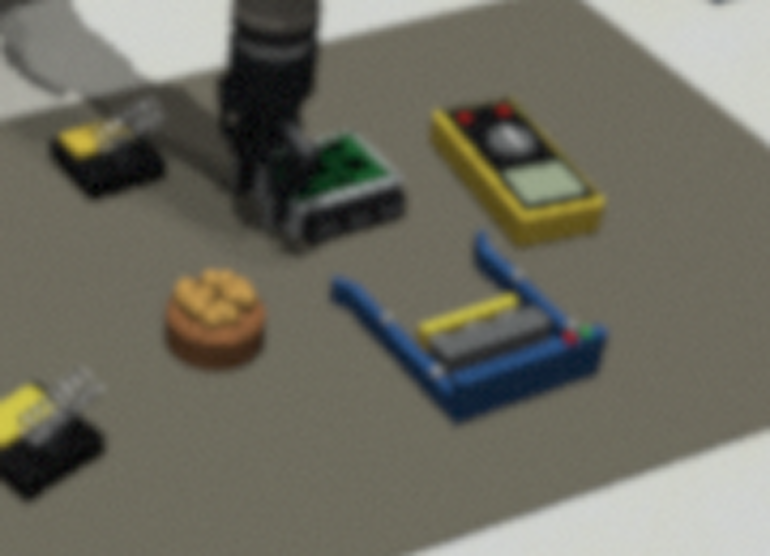

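Request:
servo_tool([
  [0.002,0,0,0,-0.1],
  [0.004,0,0,0,-0.1],
  [0.004,0,0,0,-0.1],
  [-0.015,0,0,0,-0.1],
  [-0.03,0,0,0,-0.1],
  [-0.035,0,-0.04,0,-0.1],
  [-0.06,0,-0.08,0,-0.1],
  [-0.1,0,-0.09,0,-0.1],
])

```text
t: 18.42
tcp_pos: [0.5193, -0.0349, 0.2747]
tcp_rot: [2.176, 2.246, 0.021]
contact_force: [0.8, -1.2, -0.2]
width: 0.0471
```

```bash
python3 look.py i1 120 110 120 90;python3 look.py i2 270 140 140 105 scene; python3 -c "
from h import *
s=go(.51,-.0,.27,0.03);print(s['joint_pos'].round(2))"
```

```text
scale 6.416666666666667
scale 5.5
t 18.52 pos [ 0.5189 -0.0421  0.273 ] yaw 1.589 F [ 0.07 -1.26  0.16] w 0.0469 -> shift [ 0.0423 -0.0081  0.0026] twist 1.559
[ 0.45  0.41 -0.52  1.77  0.25  1.01 -0.15]
```

View pics/i1.png

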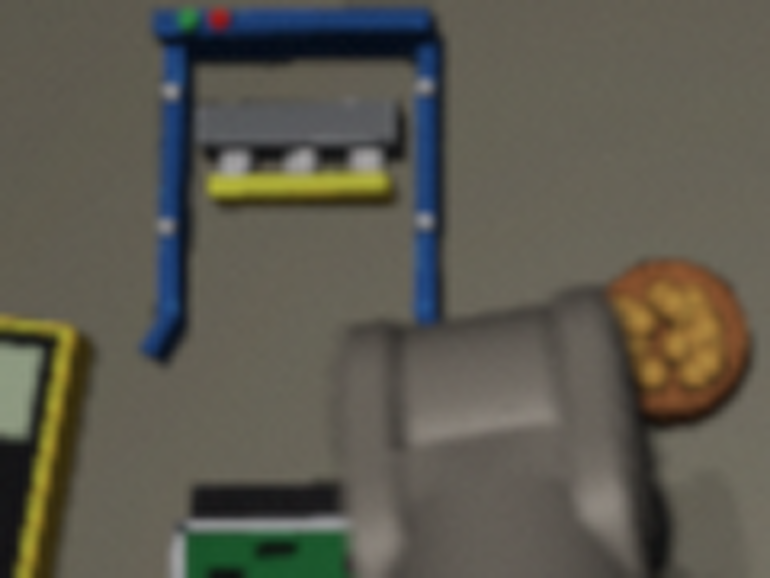

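View pics/i2.png

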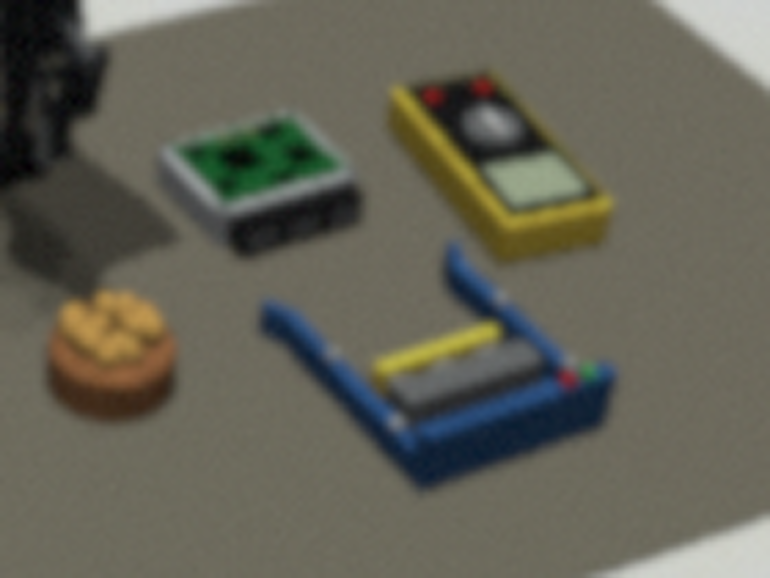

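```bash
python3 - <<'E'
from h import *
S=lambda q,z:px2w('scene',270+(q[0]+.5)/5.5-.5,140+(q[1]+.5)/5.5-.5,z=z)
L=[S(q,.032) for q in [(163,150),(290,115),(357,183),(222,208)]];print(np.round(L,4).tolist(),np.mean(L,0))
for i in range(4): print(np.linalg.norm(L[i]-L[i-1]).round(4),end=' ')
e=L[2]-L[1]+L[3]-L[0];print('yaw',np.arctan2(e[1],e[0]));e=L[1]-L[0]+L[2]-L[3];print('yaw',np.arctan2(-e[0],e[1]))
s=6.41667
for q,z in [((180,524),.032),((345,523),.032),((190,488),.028),((340,486),.028)]:print(q,cp(*q,z,120,110,s).round(4))
A=np.array([cp(*q,.026,120,110,s) for q in [(170,91),(166,226),(425,87),(425,221)]]);print(A.round(4).tolist(),A.mean(0))
for i in(0,2): e=A[i]-A[i+1];print(np.arctan2(e[1],e[0]))
for i in(0,1): e=A[i]-A[i+2];print(np.arctan2(-e[0],e[1]),np.linalg.norm(e))
A=np.array([S(q,.026) for q in [(570,358),(502,298),(396,422),(335,352)]]);print(A.round(4).tolist(),A.mean(0))
for i in(0,2): e=A[i]-A[i+1];print(np.arctan2(e[1],e[0]))
for i in(0,1): e=A[i]-A[i+2];print(np.arctan2(-e[0],e[1]),np.linalg.norm(e))
E
```

```text
[[0.478, 0.078, 0.032], [0.4761, 0.1801, 0.032], [0.5638, 0.18, 0.032], [0.5521, 0.0822, 0.032]] [0.51749395 0.13008622 0.032     ]
0.0742 0.1022 0.0877 0.0985 yaw 0.02597060611342037
yaw -0.04918148690331829
(180, 524) [0.5514 0.1854 0.032 ]
(345, 523) [0.5529 0.1051 0.032 ]
(190, 488) [0.5699 0.1827 0.028 ]
(340, 486) [0.5718 0.1092 0.028 ]
[[0.7731, 0.2046, 0.026], [0.7028, 0.2026, 0.026], [0.777, 0.0762, 0.026], [0.7071, 0.0733, 0.026]] [0.7400334  0.13919498 0.026     ]
0.02885397448824004
0.0405342436619464
0.030029065260176086 0.12853071379279332
0.03322526046735017 0.12934842689553025
[[0.7665, 0.2081, 0.026], [0.7003, 0.2036, 0.026], [0.7738, 0.0764, 0.026], [0.7034, 0.0772, 0.026]] [0.7359937  0.14131331 0.026     ]
0.06714988144461523
-0.011405555176450194
0.05480136122932548 0.13192835858202698
0.025087993510880518 0.12651032165494205
```

```bash
python3 -c "
from h import *
go(.43,.13,.293,0.03)"
```

```text
t 18.52 pos [ 0.5189 -0.0421  0.273 ] yaw 1.589 F [ 0.07 -1.26  0.16] w 0.0469 -> shift [ 0.1736 -0.0853 -0.0224] twist 1.559
```

Request:
servo_tool([
  [0,0,-0.022,0.16,-0.4],
  [0.02,-0.005,-0.022,0.33,-0.4],
  [0.045,-0.015,-0.022,0.5,-0.4],
  [0.07,-0.025,-0.022,0.67,-0.4],
  [0.095,-0.035,-0.022,0.84,-0.4],
  [0.12,-0.05,-0.022,1.01,-0.4],
  [0.145,-0.065,-0.022,1.18,-0.4],
  [0.16,-0.075,-0.022,1.35,-0.4],
  [0.174,-0.085,-0.022,1.52,-0.4],
  [0.174,-0.085,-0.022,1.56,-0.4],
  [0.174,-0.085,-0.022,1.56,-0.4],
])

```text
t: 19.9
tcp_pos: [0.4297, 0.1312, 0.2922]
tcp_rot: [3.135, 0.049, 0.024]
contact_force: [-0.3, -0.5, 0.2]
width: 0.0598
```

```bash
python3 look.py j1 120 120 130 100;python3 look.py j2 250 130 160 120 scene; python3 -c "
from h import *
s=go(.43,.13,.179,0.03);print(s['joint_pos'].round(2))"
```

```text
scale 5.9
scale 4.8125
t 20.0 pos [0.4301 0.1306 0.2923] yaw 0.03 F [-0.17 -0.69  0.17] w 0.0597 -> shift [-1.900e-03 -1.000e-04  1.133e-01] twist 0.0
[-0.03  0.23 -0.36  1.93  0.11  0.99 -1.98]
```

View pics/j1.png

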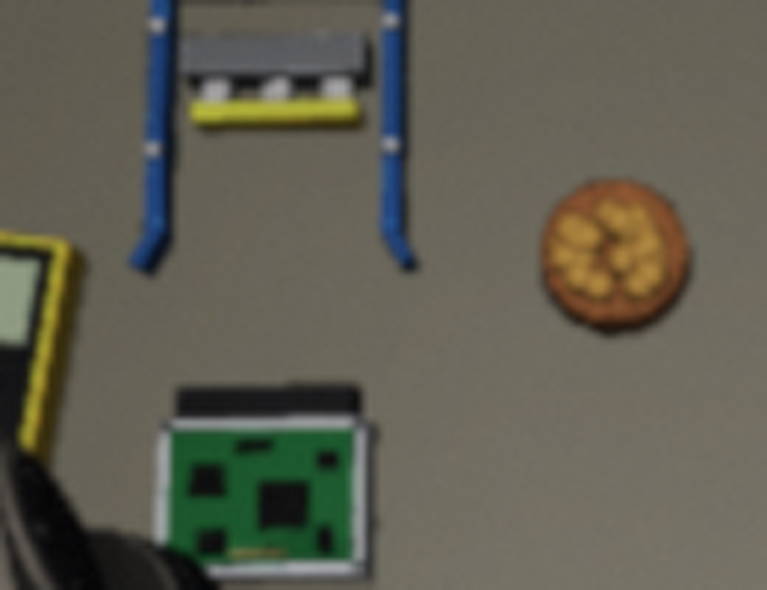

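View pics/j2.png

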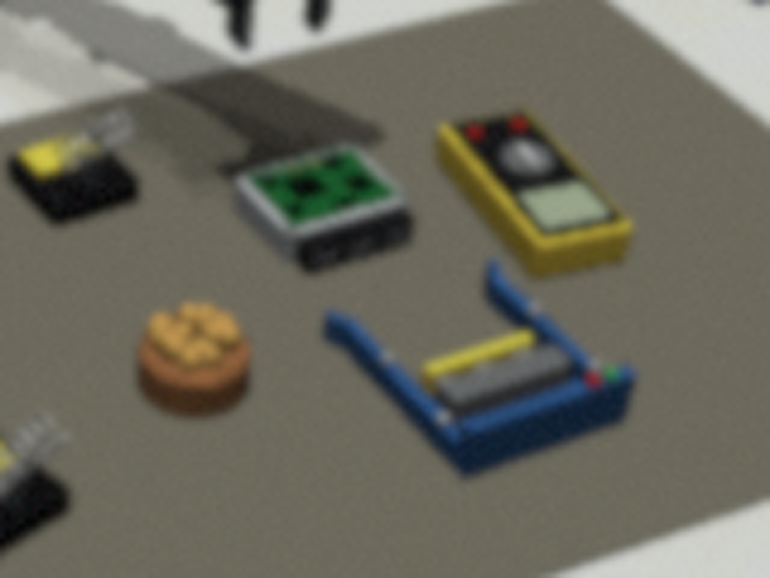

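```bash
python3 - <<'E'
from h import *
s=5.9
g=lambda q,z:cp(*q,z,120,120,s)
FL,FR,BR=[g(q,.032) for q in [(160,424),(371,420),(368,577)]];print(FL,FR,BR, (FL+BR)/2)
e=FL-FR;print(np.arctan2(-e[0],e[1]),np.linalg.norm(e))
a,b=g((178,387),.028),g((359,385),.028);e=a-b;print(a,b,np.arctan2(-e[0],e[1]),(a+b)/2)
p=np.load('last_top.npz')['p'].astype(int)
gm=((p[...,1]>p[...,0]+25)&(p[...,1]>p[...,2]+15));gm[:188]=0;gm[:,185:]=0;gm[218:]=0
v,u=np.nonzero(gm);q=np.array([px2w('top',x,y,z=.032)[:2] for x,y in zip(u,v)])*1000
print(len(q),cv2.minAreaRect(q.astype(np.float32)))
A=np.array([cp(*q,.026,120,120,s) for q in [(157,25),(152,149),(391,20),(391,144)]]);print(A.round(4).tolist(),A.mean(0))
f=np.array([g((145,272),.026),g((410,270),.026)]);print('flare',f)
E
```

```text
[0.5507054  0.18830252 0.032     ] [0.55423804 0.07659552 0.032     ] [0.47087081 0.07467091 0.032     ] [0.5107881  0.13148672 0.032     ]
0.03161360911383616 0.11176284236451742
[0.57137115 0.18096226 0.028     ] [0.57366057 0.08452801 0.028     ] 0.02373630955344794 [0.57251586 0.13274513 0.028     ]
550 ((512.0197143554688, 133.412841796875), (68.91172790527344, 97.50432586669922), 0.708535373210907)
[[0.7729, 0.2042, 0.026], [0.7027, 0.2029, 0.026], [0.7775, 0.0761, 0.026], [0.7072, 0.0732, 0.026]] [0.74010851 0.1391059  0.026     ]
flare [[0.63429591 0.20276105 0.026     ]
 [0.63723452 0.06012011 0.026     ]]
```

Request:
servo_tool([
  [0,0,0.04,0,-0.4],
  [0,0,0.08,0,-0.4],
  [0,0,0.105,0,-0.4],
  [0,0,0.113,0,-0.4],
  [0.006,0,0.113,0,-0.4],
  [0.012,0,0.113,0,-0.4],
  [0.017,0,0.113,0,-0.4],
  [0.021,0,0.113,0,-0.4],
  [0.025,0,0.113,0,-0.4],
  [0.029,0,0.113,0,-0.4],
  [0.033,0,0.113,0,-0.4],
  [0.038,0,0.113,0,-0.4],
  [0.044,0,0.113,0,-0.4],
  [0.05,0,0.113,0,-0.4],
  [0.056,0,0.113,0,-0.4],
  [0.06,0,0.113,0,-0.4],
  [0.063,0,0.113,0,-0.4],
])

```text
t: 22.12
tcp_pos: [0.4951, 0.1318, 0.1802]
tcp_rot: [3.135, 0.047, 0.024]
contact_force: [-2.4, 0.2, -1.6]
width: 0.0596
```

```bash
python3 look.py k1 120 110 120 90;python3 look.py k2 270 140 140 105 scene; python3 -c "
from h import *
s=go(.43,.13,.179,0.03)"
```

```text
scale 6.416666666666667
scale 5.5
t 22.23 pos [0.4954 0.1319 0.1804] yaw 0.03 F [-0.79 -0.27 -0.23] w 0.0599 -> shift [-0.0654 -0.0001  0.0003] twist 0.0
```

View pics/k1.png

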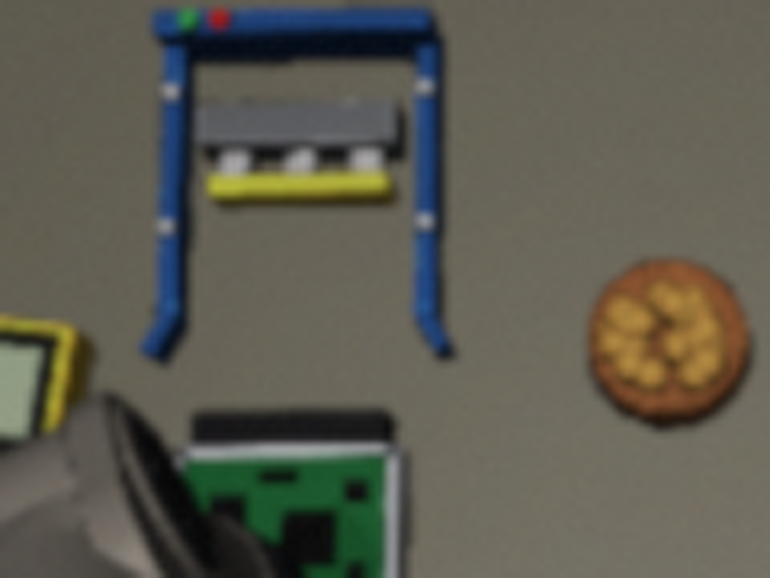

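View pics/k2.png

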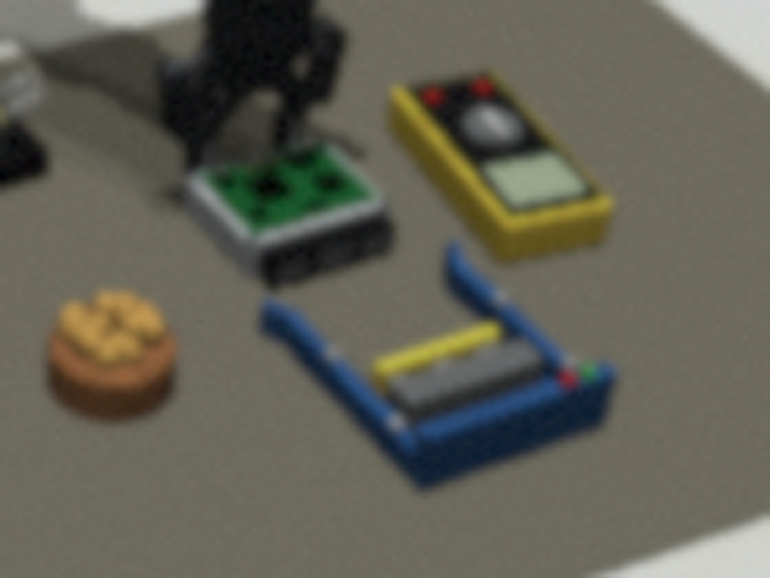

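```bash
python3 - <<'E'
from h import *
s=6.41667
g=lambda q,z:cp(*q,z,120,110,s)
a,b=g((192,413),.028),g((392,411),.028);e=a-b;print(a,b,np.arctan2(-e[0],e[1]),(a+b)/2)
c,d=g((406,447),.032),g((405,560),.032);print(c,d)
# rails inner at mouth
print(g((181,318),.026),g((415,318),.026))
E
```

```text
[0.60739027 0.18377354 0.028     ] [0.60964755 0.08532048 0.028     ] 0.02292352042899181 [0.60851891 0.13454701 0.028     ]
[0.59096068 0.0769269  0.032     ] [0.53503864 0.07507577 0.032     ]
[0.65579277 0.19246261 0.026     ] [0.65730144 0.07629019 0.026     ]
```

Request:
servo_tool([
  [0.004,0,0,0,-0.4],
  [0.009,0,0,0,-0.4],
  [0.014,0,0,0,-0.4],
  [0.019,0,0,0,-0.4],
  [0.024,0,0,0,-0.4],
  [0.029,0,0,0,-0.4],
  [0.034,0,0,0,-0.4],
  [0.038,0,0,0,-0.4],
  [0.042,0,0,0,-0.4],
])

```text
t: 23.35
tcp_pos: [0.5376, 0.1331, 0.1811]
tcp_rot: [3.135, 0.047, 0.026]
contact_force: [-1.6, -0.7, -0.6]
width: 0.0594
```

```bash
python3 look.py l1 120 110 120 90; python3 -c "
from h import *
s=go(.43,.13,.179,0.03);print(s['ft_torque'])"
```

```text
scale 6.416666666666667
t 23.4 pos [0.5382 0.1331 0.1812] yaw 0.03 F [-0.75  0.69 -1.38] w 0.0598 -> shift [-1.082e-01 -1.000e-04  3.000e-04] twist 0.0
[0.02460104 0.3571624  0.01259518]
```

View pics/l1.png

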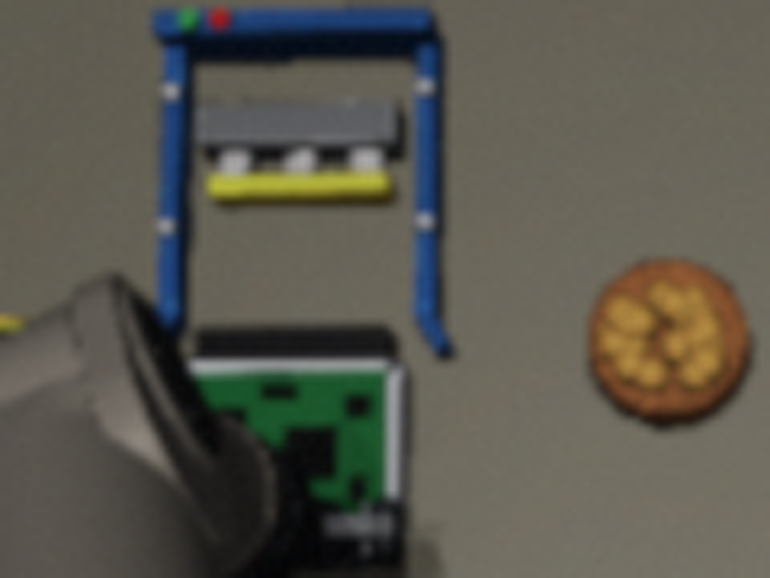

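Request:
servo_tool([
  [0.004,0,0,0,-0.4],
  [0.008,0.001,0,0,-0.4],
  [0.012,0.001,0,0,-0.4],
  [0.016,0.001,0,0,-0.4],
  [0.02,0.001,0,0,-0.4],
  [0.024,0.001,0,0,-0.4],
  [0.028,0.001,0,0,-0.4],
  [0.032,0.001,0,0,-0.4],
  [0.035,0.001,0,0,-0.4],
])

```text
t: 24.52
tcp_pos: [0.5735, 0.1331, 0.1818]
tcp_rot: [3.136, 0.047, 0.028]
contact_force: [-0.9, -0.6, -1.7]
width: 0.0596
```

```bash
python3 look.py m1 130 105 100 75;python3 look.py m2 290 150 110 82 scene; python3 -c "
from h import *
s=go(.43,.13,.179,0.03);print(s['ft_torque'])"
```

```text
scale 7.7
scale 7.0
t 24.62 pos [0.5737 0.1331 0.182 ] yaw 0.03 F [-1.5   0.88 -0.67] w 0.0599 -> shift [-0.1438 -0.0012  0.0003] twist -0.0
[-0.01254244  0.226378    0.04197397]
```

View pics/m1.png

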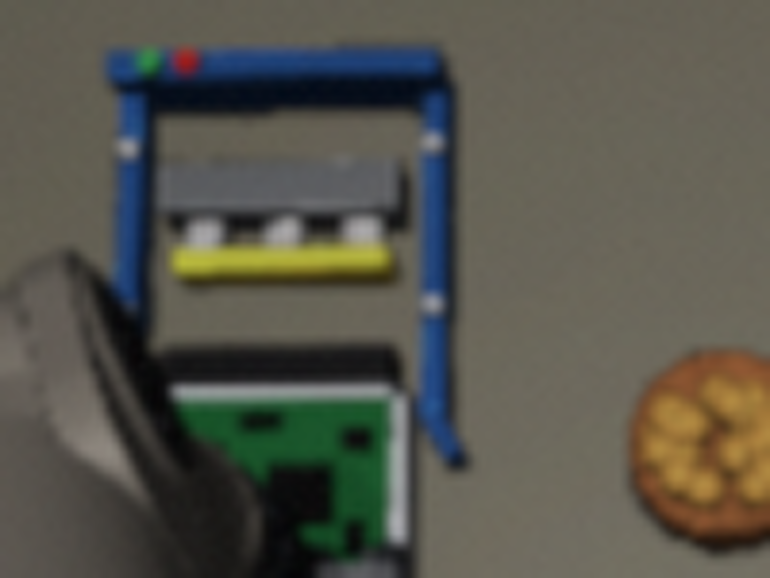

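View pics/m2.png

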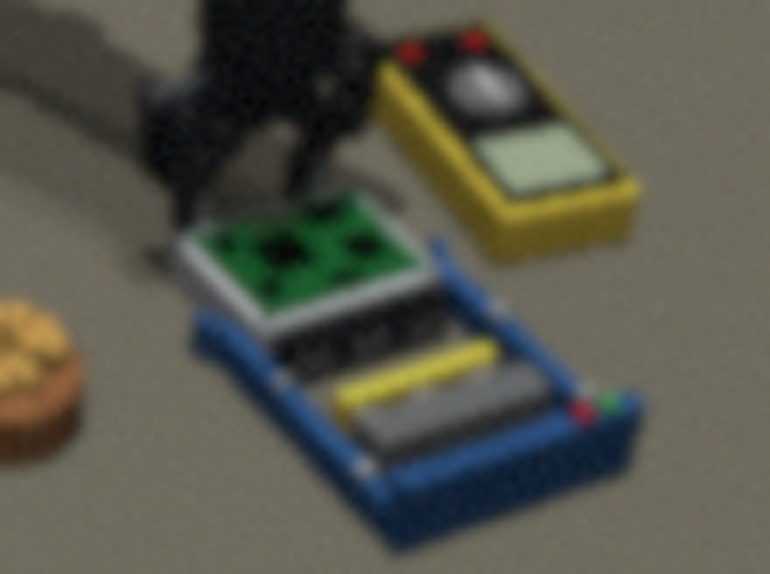

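Request:
servo_tool([
  [0.004,0,0.001,0,-0.4],
  [0.008,0,0.002,0,-0.4],
  [0.012,0,0.002,0,-0.4],
  [0.016,0,0.002,0,-0.4],
  [0.02,0,0.002,0,-0.4],
  [0.022,0,0.002,0,-0.4],
  [0.024,0,0.002,0,-0.4],
])

```text
t: 25.5
tcp_pos: [0.5978, 0.1338, 0.1803]
tcp_rot: [3.136, 0.047, 0.029]
contact_force: [-3.1, 0.0, 0.1]
width: 0.0597
```

```bash
python3 look.py n1 130 105 100 75;python3 look.py n2 290 150 110 82 scene; python3 -c "
from h import *
s=go(.43,.13,.179,0.03);print(s['ft_torque'])"
```

```text
scale 7.7
scale 7.0
t 25.6 pos [0.5981 0.1338 0.1803] yaw 0.03 F [-2.13  0.11 -0.31] w 0.0599 -> shift [-0.1682 -0.0012 -0.0019] twist -0.0
[ 0.00370112  0.34071627 -0.0108772 ]
```

View pics/n2.png

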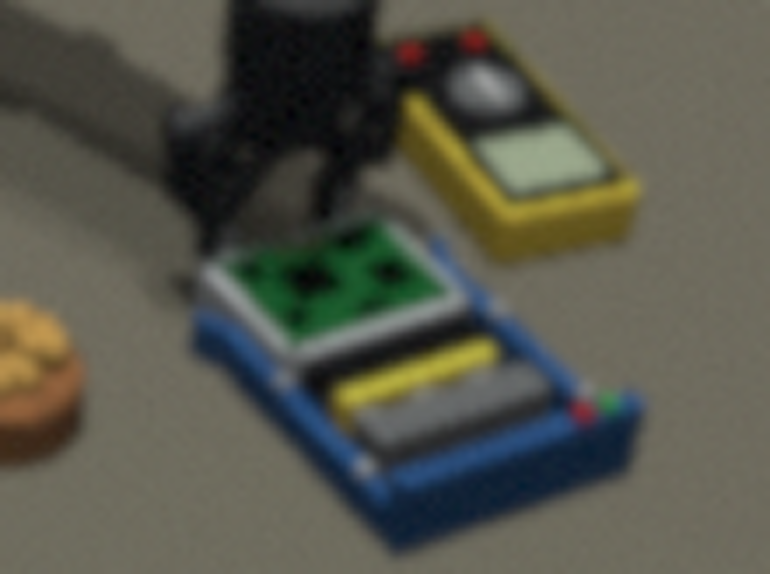

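View pics/n1.png

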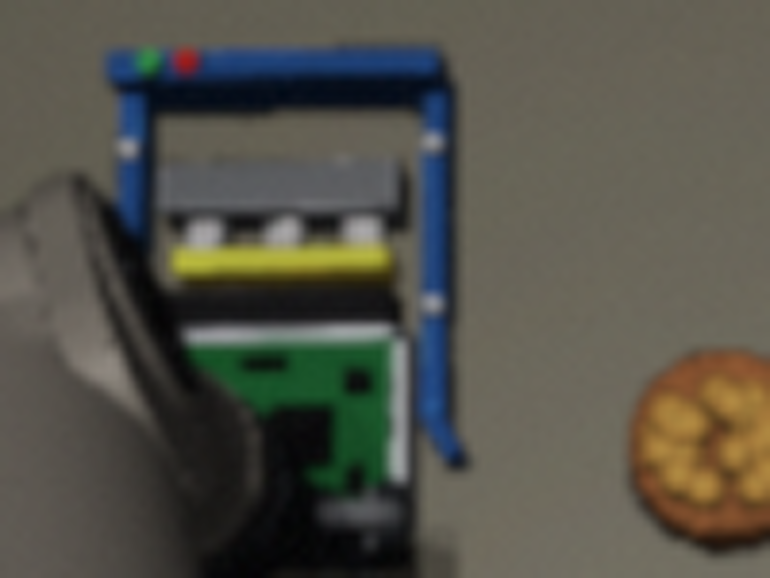

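The unit is between the rails, straight, and its connector is a few mm short of the strip. I'll creep forward and watch the force.

Request:
servo_tool([
  [0.001,0,0,0,-0.4],
  [0.002,0,0,0,-0.4],
  [0.003,0,0,0,-0.4],
  [0.004,0,0,0,-0.4],
  [0.004,0,0,0,-0.4],
])

```text
t: 26.22
tcp_pos: [0.6023, 0.1338, 0.1803]
tcp_rot: [3.136, 0.046, 0.031]
contact_force: [-1.6, 0.5, -0.2]
width: 0.0596
```

Request:
servo_tool([
  [0.001,0,0,0,-0.4],
  [0.002,0,0,0,-0.4],
  [0.003,0,0,0,-0.4],
])

```text
t: 26.6
tcp_pos: [0.6054, 0.1339, 0.1803]
tcp_rot: [3.136, 0.046, 0.031]
contact_force: [-2.3, -0.4, -0.7]
width: 0.0598
```

Request:
servo_tool([
  [0.001,0,0,0,-0.4],
  [0.002,0,0,0,-0.4],
])

```text
t: 26.85
tcp_pos: [0.6062, 0.134, 0.1803]
tcp_rot: [3.135, 0.047, 0.025]
contact_force: [-7.4, -0.5, 5.0]
width: 0.06
```

Request:
servo_tool([
  [0.001,0,0,0,-0.4],
  [0.002,0,0,0,-0.4],
])

```text
t: 27.1
tcp_pos: [0.6069, 0.1341, 0.1803]
tcp_rot: [3.134, 0.047, 0.018]
contact_force: [-7.8, -0.7, 4.8]
width: 0.0595
```

Request:
servo_tool([
  [0.001,0,0,0,-0.4],
  [0.002,0,0,0,-0.4],
])

```text
t: 27.35
tcp_pos: [0.6076, 0.1343, 0.1804]
tcp_rot: [3.134, 0.047, 0.011]
contact_force: [-9.6, -0.3, 4.9]
width: 0.0597
```

Request:
servo_tool([
  [0.001,0,0,0,-0.4],
  [0.002,0,0,0,-0.4],
])

```text
t: 27.6
tcp_pos: [0.6084, 0.1344, 0.1804]
tcp_rot: [3.133, 0.047, 0.004]
contact_force: [-8.0, -0.4, 5.4]
width: 0.0595
```

```bash
python3 look.py o1 130 105 100 75;python3 look.py o2 290 150 110 82 scene; python3 -c "
from h import *
s=go(.43,.13,.179,0.03);print(s['ft_torque'])"
```

```text
scale 7.7
scale 7.0
t 27.7 pos [0.6084 0.1344 0.1803] yaw 0.03 F [-7.21 -0.98  4.76] w 0.0601 -> shift [-0.1784 -0.001   0.0009] twist 0.0
[-0.19596333  1.47939276 -0.09032032]
```

View pics/o2.png

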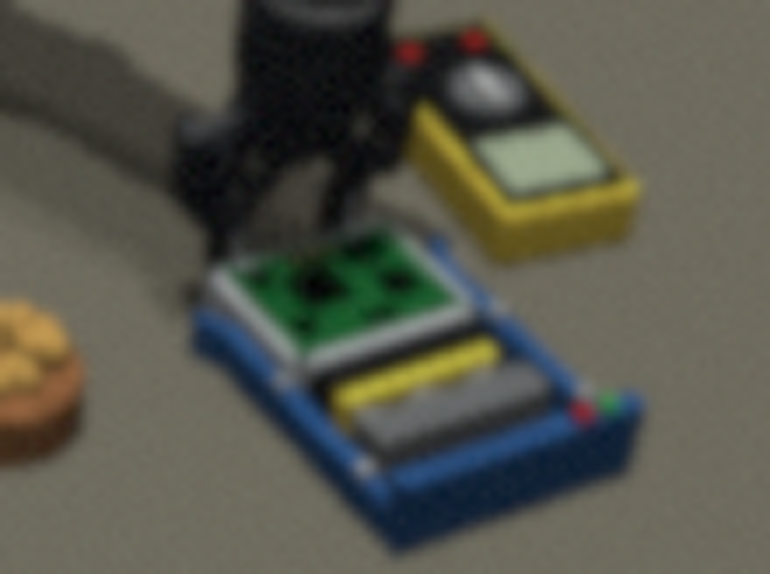

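View pics/o1.png

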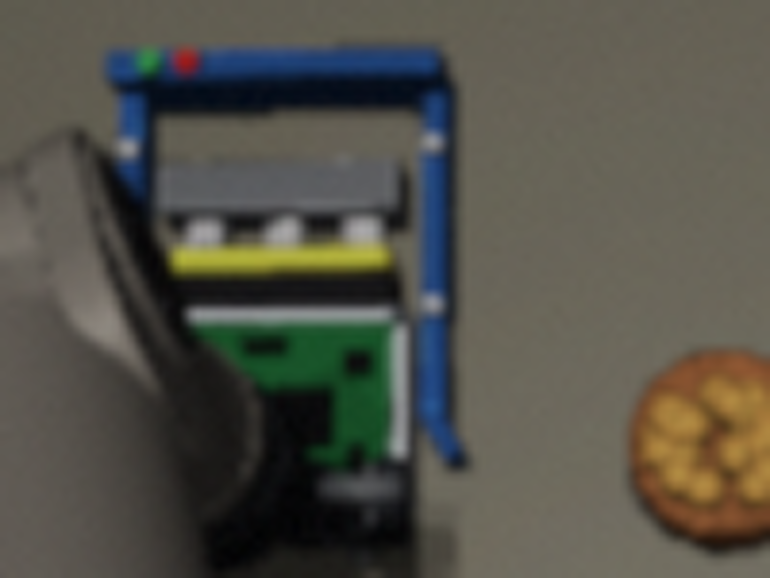

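The tool tilts under load (it takes its orientation afresh each call), so the tips have barely advanced and the strip hasn't moved. I'll use longer calls.

Request:
servo_tool([
  [0.001,0,0,0,-0.4],
  [0.002,0,0,0,-0.4],
  [0.003,0,0,0,-0.4],
  [0.004,0,0,0,-0.4],
])

```text
t: 28.2
tcp_pos: [0.611, 0.1346, 0.1804]
tcp_rot: [3.132, 0.047, -0.003]
contact_force: [-7.9, -1.0, 5.3]
width: 0.0597
```

```bash
cat >> h.py <<'E'
def tip():
    s=ctrl.get_state();Rt=R.from_rotvec(s['tcp_rot']).as_matrix();print('tip',(s['tcp_pos']+.165*Rt[:,2]).round(4),'zaxis',Rt[:,2].round(4),'F',s['contact_force'].round(1),'M',s['ft_torque'].round(2),'tcp',s['tcp_pos'].round(4))
E
python3 -c "
from h import *
tip();tip()"
```

```text
tip [0.6107 0.133  0.0154] zaxis [-0.0018 -0.0093 -1.    ] F [-7.9 -1.   5.3] M [-0.18  1.54 -0.08] tcp [0.611  0.1346 0.1804]
tip [0.6107 0.133  0.0154] zaxis [-0.0018 -0.0093 -1.    ] F [-7.9 -1.   5.3] M [-0.18  1.54 -0.08] tcp [0.611  0.1346 0.1804]
```

Request:
servo_tool([
  [0.001,0,0,0,-0.4],
  [0.002,0,0,0,-0.4],
  [0.003,0,0,0,-0.4],
  [0.004,0,0,0,-0.4],
  [0.005,0,0,0,-0.4],
])

```text
t: 28.82
tcp_pos: [0.6146, 0.1348, 0.1804]
tcp_rot: [3.131, 0.047, -0.01]
contact_force: [-9.2, -1.1, 4.3]
width: 0.0599
```

```bash
python3 -c "
from h import *
tip()"; python3 look.py p1 130 105 100 75
```

```text
tip [0.6136 0.1331 0.0154] zaxis [-0.0062 -0.0103 -0.9999] F [-9.2 -1.1  4.3] M [-0.17  1.5  -0.11] tcp [0.6146 0.1348 0.1804]
scale 7.7
```

View pics/p1.png

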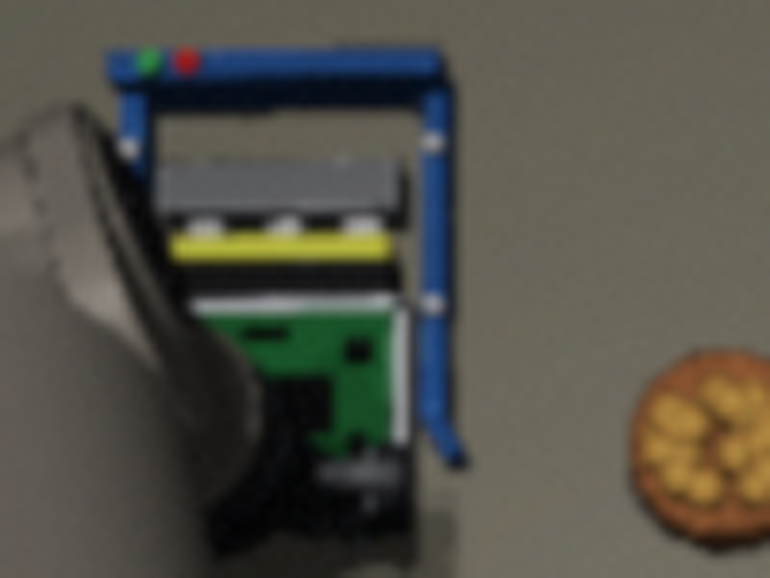

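Request:
servo_tool([
  [0.001,0,0,0,-0.4],
  [0.002,0,0,0,-0.4],
  [0.003,0,0,0,-0.4],
])

```text
t: 29.25
tcp_pos: [0.6164, 0.135, 0.1804]
tcp_rot: [3.13, 0.048, -0.016]
contact_force: [-7.8, -0.8, 4.4]
width: 0.0597
```

```bash
python3 -c "
from h import *
tip()"
```

```text
tip [0.6148 0.1332 0.0154] zaxis [-0.0103 -0.011  -0.9999] F [-7.8 -0.8  4.4] M [-0.09  1.47 -0.07] tcp [0.6164 0.135  0.1804]
```

Request:
servo_tool([
  [0.001,0,0,0,-0.4],
  [0.002,0,0,0,-0.4],
  [0.003,0,0,0,-0.4],
])

```text
t: 29.62
tcp_pos: [0.6181, 0.1352, 0.1804]
tcp_rot: [3.129, 0.048, -0.023]
contact_force: [-8.4, -1.6, 5.6]
width: 0.0597
```

```bash
python3 -c "
from h import *
tip()"
```

```text
tip [0.6157 0.1332 0.0154] zaxis [-0.0147 -0.0119 -0.9998] F [-8.4 -1.6  5.6] M [-0.18  1.54 -0.08] tcp [0.6181 0.1352 0.1804]
```

Request:
servo_tool([
  [0.001,0,0,0,-0.4],
  [0.002,0,0,0,-0.4],
  [0.003,0,0,0,-0.4],
])

```text
t: 30.0
tcp_pos: [0.6197, 0.1353, 0.1804]
tcp_rot: [3.128, 0.048, -0.031]
contact_force: [-9.3, -0.8, 6.9]
width: 0.0597
```

```bash
python3 -c "
from h import *
tip()"; python3 look.py q1 130 105 100 75
```

```text
tip [0.6165 0.1332 0.0154] zaxis [-0.0194 -0.0129 -0.9997] F [-9.3 -0.8  6.9] M [-0.16  1.97 -0.07] tcp [0.6197 0.1353 0.1804]
scale 7.7
```

View pics/q1.png

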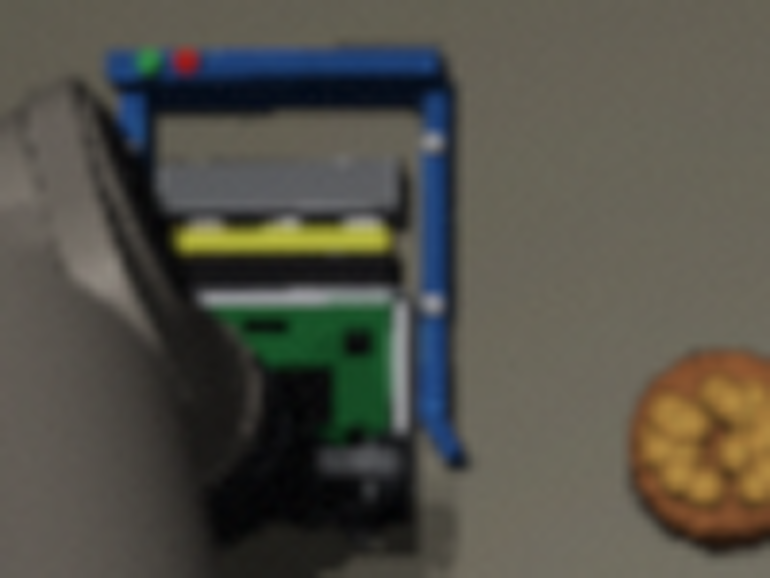

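The moment jumped from 1.5 to 2.0, and the strip has moved about 8 mm (row 245 to 226). I'll press a little more to confirm the stop.

Request:
servo_tool([
  [0.001,0,0,0,-0.4],
  [0.002,0,0,0,-0.4],
  [0.003,0,0,0,-0.4],
])

```text
t: 30.42
tcp_pos: [0.6208, 0.1355, 0.1804]
tcp_rot: [3.127, 0.048, -0.041]
contact_force: [-10.5, -1.1, 8.2]
width: 0.0601
```

```bash
python3 -c "
from h import *
tip()"
```

```text
tip [0.6165 0.1332 0.0155] zaxis [-0.0262 -0.0142 -0.9996] F [-10.5  -1.1   8.2] M [-0.25  2.16 -0.09] tcp [0.6208 0.1355 0.1804]
```

Request:
servo_tool([
  [0.001,0,0,0,-0.4],
  [0.002,0,0,0,-0.4],
  [0.003,0,0,0,-0.4],
  [0.004,0,0,0,-0.4],
])

```text
t: 30.92
tcp_pos: [0.6221, 0.1358, 0.1803]
tcp_rot: [3.125, 0.049, -0.055]
contact_force: [-12.2, -0.7, 8.9]
width: 0.0598
```

```bash
python3 -c "
from h import *
tip()"
```

```text
tip [0.6163 0.1331 0.0155] zaxis [-0.0351 -0.0159 -0.9993] F [-12.2  -0.7   8.9] M [-0.38  2.53 -0.12] tcp [0.6221 0.1358 0.1803]
```

Request:
servo_tool([
  [0.001,0,0,0,-0.4],
  [0.002,0,0,0,-0.4],
  [0.003,0,0,0,-0.4],
  [0.004,0,0,0,-0.4],
  [0.005,0,0,0,-0.4],
])

```text
t: 31.55
tcp_pos: [0.6239, 0.1361, 0.1803]
tcp_rot: [3.123, 0.049, -0.073]
contact_force: [-14.8, -1.5, 11.0]
width: 0.0596
```

Request:
servo_tool([
  [-0.003,0,0,0,-0.4],
  [-0.008,0,0,0,-0.4],
  [-0.014,0,0,0,-0.4],
  [-0.025,0,0,0,-0.4],
  [-0.04,0,0,0,-0.4],
  [-0.05,0,-0.03,0,-0.4],
  [-0.06,0,-0.08,0,-0.4],
  [-0.1,0,-0.12,0,-0.4],
  [-0.15,0,-0.12,0,-0.4],
  [-0.19,0,-0.12,0,-0.4],
  [-0.19,0,-0.12,0,-0.4],
])

```text
t: 32.92
tcp_pos: [0.4363, 0.1325, 0.309]
tcp_rot: [3.121, 0.053, -0.075]
contact_force: [0.2, -0.4, -0.4]
width: 0.0599
```

```bash
python3 -c "
from h import *
tip()"; python3 look.py r1 130 105 100 75;python3 look.py r2 290 150 110 82 scene
```

```text
tip [0.4284 0.1293 0.1442] zaxis [-0.0477 -0.0197 -0.9987] F [ 0.2 -0.4 -0.4] M [ 0.01 -0.06 -0.08] tcp [0.4363 0.1325 0.309 ]
scale 7.7
scale 7.0
```

View pics/r1.png

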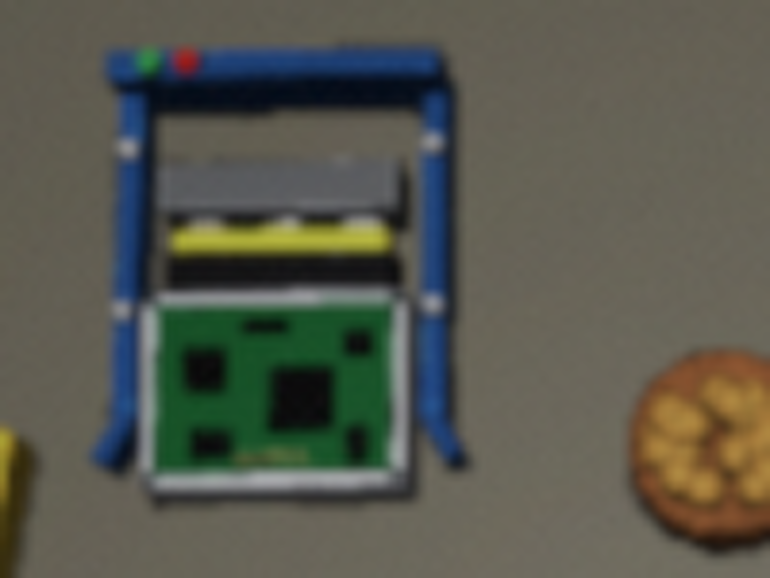

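View pics/r2.png

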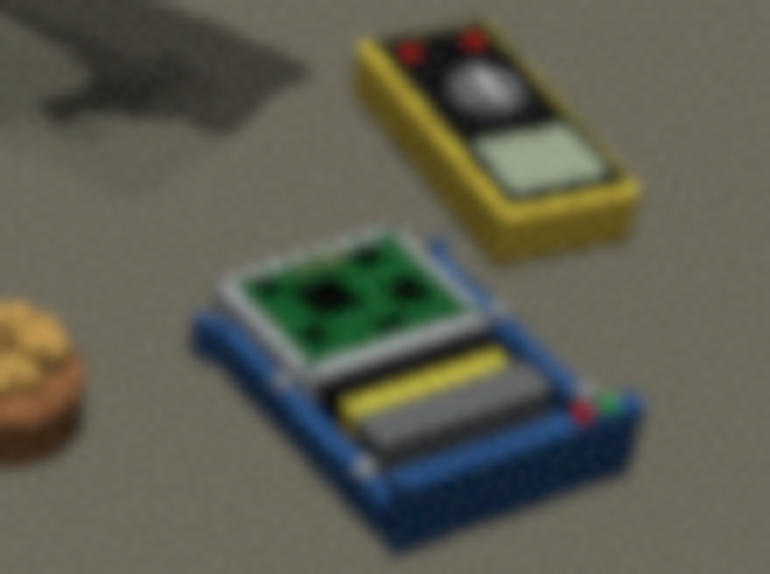

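```bash
python3 - <<'E'
from h import *
g=lambda q,z:cp(*q,z,130,105,7.7)
print('strip move',g((280,226),.026)-g((280,245),.026)); print('rear',g((275,488),.032),'flare end',g((455,465),.026),g((105,465),.026))
E
python3 -c "
from station import ctrl
print(ctrl.get_state()['contact_force'],ctrl.job_done())"
```

```text
strip move [0.00823849 0.00040311 0.        ]
rear [0.6265706  0.13394827 0.032     ] flare end [0.63849614 0.0615073  0.026     ] [0.63663596 0.20594648 0.026     ]
the job is handed in; nothing more can be done
[ 1.1537104  -0.28826522  0.80410273] None
```

I slid the leftmost control unit flat through the gap between the nearest soldering-iron stand and the tip cleaner, then pushed it connectors-first into the blue dock. The strip went home and I handed the job in. No verdict is reported.

- **Strip:** It moved about 8.2 mm in the top camera. I felt the stop: the fingertips stayed at x ≈ 0.6165 m while the push along x rose from about 8 N to 14.8 N.
- **Force on the unit:** The last push was about 18.5 N in all, counting the vertical part, against the 25 N limit. That is the highest reading I saw, but force is only reported at the end of each move, so brief peaks between readings are not recorded.
- **Unit position:** The unit sits straight between the rails. Its rear edge is about 10 mm outside the flare tips, or about 15 mm out of the mouth, against 5 to 20 mm asked.
- **Clearances:** Passing through the gap, the unit had roughly 29 mm to the stand and 29 mm to the tip cleaner. In the pictures neither one moved, nor did the multimeter.
- **Disagreement:** Under load the wrist tilted by about 0.07 rad, so the flange reading overstated how far the unit had moved. I judged home from the fingertip position and the camera instead.
- **Robot at hand-in:** The arm was clear of everything, with force readings near zero.

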